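# Hang the support bracket on the slotted bench upright

## Robot

A 7-joint arm with a two-finger parallel gripper is mounted at the origin on the work surface. World frame = base frame: x ahead of the robot, y to its left, z up, the work surface at z = 0. Lengths are in m, angles in degrees, forces in N, time in s.
With the tool pointing down it reaches from about 0.4 to 0.875 m from the base axis. Payload 6.5 kg.
Tool frame: the origin (TCP) lies at the very end of the fingers, on their centre line; the grasp point (between the pads) lies bot.grasp_offset behind it (bot.grasp_offset is the distance from the TCP to the grasp point, in m); x points along the fingers, y is the direction in which the jaws open and shut, and the axes are right-handed (so a half turn about x gives the same grasp; the last joint's range is limited). The gripper opens to 85 mm and grips with 20 to 120 N. Pads are 22 mm wide; open, the fingers measure 114 mm over their backs; the gripper's body (76 mm by 85 mm) begins 54 mm behind the grasp point. The pads swing forward as they close: fully open they stand 13 mm farther back than shut.
Start: joints at [59.576, 30.733, -0.252, 88.115, 0.149, 61.152, -4.079], TCP at [0.291, -0.581, 0.231] pointing down, gripper open.
Joint ranges: [-154.64, 154.64], [-21.42, 123.67], [-72.66, 72.17], [13.99, 137.28], [-74.86, 254.86], [10.95, 109.41], [-158.01, 158.01]. Speed limits (degrees/s): [136.94, 136.94, 180, 180, 180, 180, 180].

## Interface

Orientations are given as a 3x3 rotation matrix whose columns are the frame's x, y, z axes.
In Python, from station import bot, snapshot, camera_params gives the robot as it stands.
- The arm moves only by the tool jog_arm, never from a script. Its argument "targets" is a list that holds one entry, the list of rows, each a list of 7 numbers: the shift along the tool's x, y, z each as a share of 100 mm, from -1 to 1, then the turn, a rotation vector about the tool's x, y, z each as a share of 45 degrees, from -1 to 1, then the gripper command: -1 is shut, 1 is fully open, values between are in proportion. A call has 1 to 10 rows; each row shifts and turns the pose as measured when the row begins, along the tool's axes as they then stand; what a row does not reach is not made up. A row lasts 1/12 s, in which the tool goes at most 41.7 mm and 7.16 degrees, less where a joint would pass 70% of its speed; a pose out of reach is approached as far as the arm can. A call with a number of a shift or a turn outside -1 to 1 is refused whole. A call with a gripper value outside its range is refused whole. The fingers move at their own pace and stop on an object; "grip_force" is the grip in N (left out, the last holds). Time passes only in rows, so rows that do not move let the fingers close. It gives the time, the measured TCP pose, the force and the opening at its end, in the units of the state.
- bot.state(): the state, without advancing time (a new reading comes with each control period).
- snapshot(name): name is "side" or "top" or "wrist"; returns the picture (420x560x3 uint8, red, green, blue); there is no depth.
- camera_params(name): a dict with "intrinsics" (3x3 intrinsics, pixels), "distortion" ([k1, k2, p1, p2, k3] as OpenCV has them; the pictures are not rectified), "eye" and "rotation" of the camera in the world; the wrist camera has in their place "tool_from_camera" (4x4, takes a point from camera to tool coordinates, whose origin is the TCP and whose axes are the tool frame's). Camera axes: x right, y down, z forward; pixel columns grow to the right and rows downward; lengths in m; the calibration is good to about 2 mm. A picture is of the moment at which its call begins: read the wrist's pose just before it. camera_params takes no time and is no camera call.
- bot.sign_off(): hands the job in, once; it reports no verdict.
The state is a dict: "clock": time; "q": joint angles; "joint_vel": joint speeds; "joint_efforts": joint torques, N m; "eef_pos": TCP position; "orientation": TCP orientation; "force": force on the tool from outside, world axes, zero at the start; "moment": the same for the moment, N m; "opening": finger opening in m.
Only numpy, scipy, OpenCV 4.12 (cv2) and the standard library are available. Lean on these libraries where they do the work, as an engineer would, in place of code of your own. Each camera call takes 0.05 s, during which the arm holds its last target.

## Task

Take the long support bracket (the one with two claws) and hang it on the slotted upright, in the two neighbouring slots just below the spring stud: push both claws through their slots until the stud is held in by the bracket's end plate, then press the bracket straight down until it is fully home and the stud springs out above the plate and locks it. The fit is closer than you can measure, so feel for the slots gently and press only as hard as it needs, without forcing or bending anything; leave the bracket locked, let go of it, and do not shove the spare bracket and the other things on the bench about.

Things in the scene. Friction and masses are not known exactly. Their poses are not given: they have to be found in the camera images.
- bracket: Long aluminium support bracket (130 mm, two claws), 0.2 to 0.3 kg, standing on its flat foot. Origin: middle of the lower edge of its mounting face; +x out of that face, the way the claws point; z up, y across. Foot: 5 mm thick, 34 wide, x 0 to -130, ending in a 16 mm high lip. End plate behind the mounting face: x -6 to 0, 34 wide, z 0 to 72.
- rib (a point): Middle of the bracket's rib, where to grip it from above, across y; on the bracket at x -45, y 0, z 20 mm (centre of mass: x -54). The rib stands on the foot along the middle: 12 mm thick (y -6 to 6), x -6 to -124, z 5 to 33. The foot's top at z = 5 juts 11 mm out on either side of it, so fingertips can bear down on it.
- claw (a point): Lower claw of the bracket, at the middle of its neck's root: on the bracket at x 0, y 0, z 15.5. Both claws are 5 mm thick (y -2.5 to 2.5): necks x 0 to 5.5 mm, z 12 to 19 and 52 to 59; then noses x 5.5 to 10 that hang 10 mm below their necks (z 2 to 19 and 42 to 59). Let go before the noses are well down behind the steel and it falls out.
- upright: Slotted upright, 200 tall, fixed on a 130 x 150 x 12 mm foot plate that juts 20 mm out in front. Origin: bench height, middle of the post, in the plane of the slotted front, x = 0, which looks along -x; z up, y across. The slotted strip, 44 wide, 4 thick, is clamped between the post's cheeks (66 wide outside), hollow behind: up to 7 mm left or right of the middle and 3 mm high or low, with slots and stud.
- lower_slot (a point): Lower edge of the slot for the lower claw, for a centred strip: on the upright at x 0, y 0 (+-7), z 112 (+-3). Slots 8 wide, 20 high, lower edges at z 72, 112, 152 (+-3); the upper claw goes in at 152. Claws pass with the bracket's origin 10 to 13 mm above home and within 1.5 mm of the slots' middle; else they butt with the mounting face 10 mm off.
- home (a point): The bracket's origin when hooked and fully home, for a centred strip: on the upright at x 0, y 0 (+-7), z 100 (+-3), axes parallel to the upright's (play: 1.5 mm towards -x and sideways). Pressing it down those 10 to 13 mm takes 2 to 12 N close to the end plate; far out along the rib it can jam. It stops hard at home; from there more than 25 N, or prying as hard, is too much.
- stud (a joint): Spring stud: steel pin 8 mm across, axis 77.5 mm above home, standing 5 mm out of its face. Value: how far it is pushed in, m: 0 = out, 0.005 = flush; the spring takes 4 N to start, 6.5 N at flush. The end plate holds it in while the bracket is hooked but too high; it springs out over the plate's top when the bracket is home, with 1.5 mm to spare.
- spare: The short spare bracket: like the long one but 85 mm long and with one claw; a bystander. Origin at the lower edge of its mounting face.
- meter: A black hand multimeter, 150 x 75 x 44 mm, lying on the bench; a bystander. Origin: middle of its underside.
- driver: A screwdriver lying on the bench; a bystander.
- spool: A metal wire spool, 52 mm across and 41 mm tall; a bystander. Origin: middle of its underside.
- flux: A white bottle, 48 mm across and 120 mm tall; a bystander. Origin: middle of its underside.
- psu_case: A small steel supply case, 110 x 80 x 40 mm; a bystander. Origin: middle of its underside.
- tray: A black divided parts tray, 160 x 110 x 35 mm; a bystander. Origin: middle of its underside.
Mind the look-alikes: they are no part of the job. What is shaped like the upright but pink is not meant.

How it is judged (in metres and radians):
On the way:
1. both claws are through the two slots below the stud and the end plate holds the stud in (value of joint stud above 0.003 m and x of bracket in the frame of upright between -0.004 and 0.003 m and y of bracket in the frame of upright between -0.01 and 0.01 m and z of bracket in the frame of upright between 0.105 and 0.12 m), for 0.1 s.
At the end, for the whole second after the job is handed in: The bracket hangs at rest in the two slots below the stud: mounting face within 4 mm of the upright's face, within 10 mm of the middle sideways and 5 mm of its nominal home height, upright within 5 degrees, and the stud is out again (less than 1.5 mm in) above the end plate (value of joint stud below 0.0015 m and x of bracket in the frame of upright between -0.004 and 0.003 m and y of bracket in the frame of upright between -0.01 and 0.01 m and z of bracket in the frame of upright between 0.095 and 0.105 m and angle between bracket's own z axis and vertical below 0.09 rad and angle between the x axis of bracket and the x axis of upright, either way round below 0.12 rad and linear speed of bracket below 0.02 m/s); the robot touches nothing.
It fails at once if the bracket is forced against the upright (contact forces adding up to more than 90 N) (contact force between bracket and upright above 90 N).
It fails at once if the robot itself forces the upright (more than 25 N) (contact force between any of the arm, the fingers and upright above 25 N).
It fails at once if a bystander is shoved more than 30 mm (distance of any of spare, meter, driver, spool, flux, psu_case, tray from where it was at the start of the episode above 0.03 m).
It also fails if it takes over 72 s, if anything falls off the work surface, if the arm or the gripper's body presses on something with over 40 N, if the wrist force passes 120 N, or if a joint passes its speed limit or range.

## Working session

There is one attempt and no reset: what is moved stays moved. The work goes in short steps, Python scripts to look and compute and a tool call to move; the robot and the scene stay as the last step left them, time stands still between calls to the robot, and variables do not carry over. Pictures are saved under pics/ and viewed, and the job is handed in when it is done.

Besides the shell and the picture viewer there is one more tool, called after ">>>" as name(argument=value, ...), one argument or row to a line, values as JSON. jog_arm: Moves the arm, as the interface text tells. Its arguments: {"type":"object","properties":{"targets":{"type":"array"},"grip_force":{"type":"number"}},"required":["targets"]}

```bash
ls; mkdir -p pics
python3 - <<'E'
from station import bot, snapshot, camera_params
import cv2
s=bot.state(); print(s, bot.grasp_offset)
for n in ("side","top","wrist"):
    im=snapshot(n); cv2.imwrite(f"pics/{n}0.png",im[...,::-1])
    print(n,camera_params(n))
E
```

```text
pics
{'clock': 0.0, 'q': array([59.57456639, 30.77781806, -0.25403708, 88.17068845,  0.15121198,
       61.1529602 , -4.08060737]), 'joint_vel': array([-0.01238755,  0.11624286, -0.09054823,  0.0417645 , -0.0101609 ,
        0.07389127,  0.00510928]), 'joint_efforts': array([-6.75537030e-04, -5.83413112e+01,  1.04838721e+00, -2.59105039e+01,
        1.22016683e-02,  9.49365960e-03,  2.93498977e-05]), 'eef_pos': array([ 0.29105672, -0.58048   ,  0.2304096 ]), 'orientation': array([[-9.36551313e-04,  4.48324234e-01, -8.93870518e-01],
       [ 1.49679317e-03, -8.93869281e-01, -4.48325182e-01],
       [-9.99998441e-01, -1.75781882e-03,  1.66105797e-04]]), 'force': array([ 0.34462057, -0.38132262,  0.1442408 ]), 'moment': array([0.03276317, 0.02150486, 0.03236499]), 'opening': 0.08531767606597815} 0.0187
side {'intrinsics': array([[479.50398271,   0.        , 279.64945722],
       [  0.        , 479.50398271, 207.16264517],
       [  0.        ,   0.        ,   1.        ]]), 'distortion': array([-0.05328393,  0.        ,  0.        ,  0.        ,  0.        ]), 'eye': array([-0.13261125,
[... 579 characters left out ...]
8,  0.02294469, -0.00362191],
       [-0.00105508, -0.20061596, -0.97966939]])}
wrist {'intrinsics': array([[341.15092664,   0.        , 280.68477969],
       [  0.        , 341.15092664, 207.31033073],
       [  0.        ,   0.        ,   1.        ]]), 'distortion': array([0.01474054, 0.        , 0.        , 0.        , 0.        ]), 'tool_from_camera': array([[ 8.96763874e-05, -2.66037079e-01,  9.63962792e-01,
        -1.43635856e-01],
       [ 9.99999816e-01,  6.01446933e-04,  7.29600921e-05,
         5.54983730e-04],
       [-5.99182555e-04,  9.63962609e-01,  2.66037084e-01,
        -6.60909744e-02],
       [ 0.00000000e+00,  0.00000000e+00,  0.00000000e+00,
         1.00000000e+00]])}
```

View pics/side0.png

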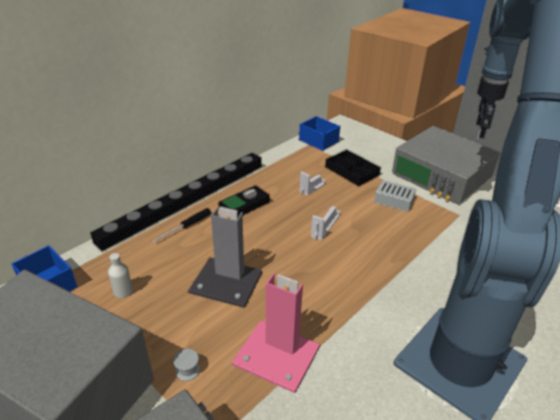

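View pics/top0.png

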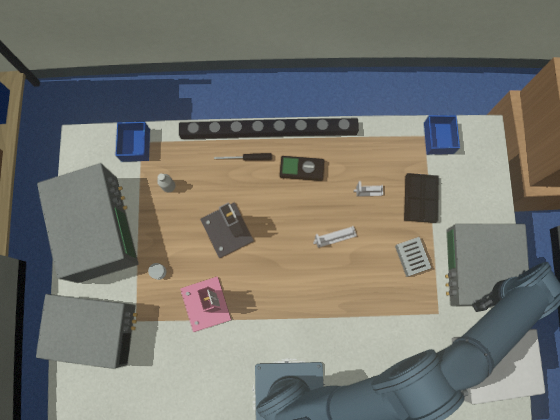

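View pics/wrist0.png

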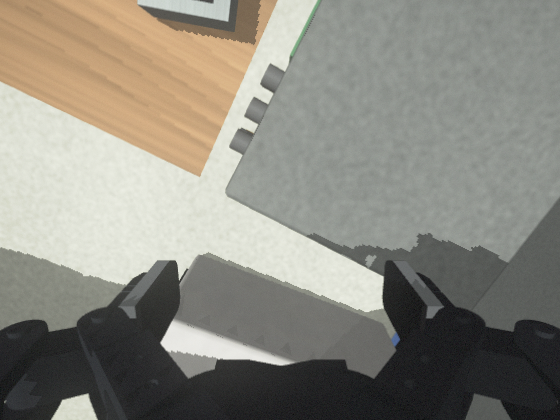

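The side view shows the grey upright at about (228,250), the pink decoy at (283,320), the long bracket at (323,222) and the spare at (311,183). In the top view the upright is near (228,228), the long bracket at (335,237) and the spare at (370,189). I'll enlarge these.

Run:
```python
import cv2
t=cv2.imread("pics/top0.png"); s=cv2.imread("pics/side0.png")
r=lambda im,x,y,w,h,k:cv2.resize(im[y:y+h,x:x+w],None,fx=k,fy=k,interpolation=cv2.INTER_CUBIC)
cv2.imwrite("pics/c1.png",r(t,305,215,60,45,13))
cv2.imwrite("pics/c2.png",r(t,195,190,80,70,8))
cv2.imwrite("pics/c3.png",r(s,300,195,50,50,12))
cv2.imwrite("pics/c4.png",r(s,185,200,80,105,5.6))
```

```text
(no output)
```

View pics/c1.png

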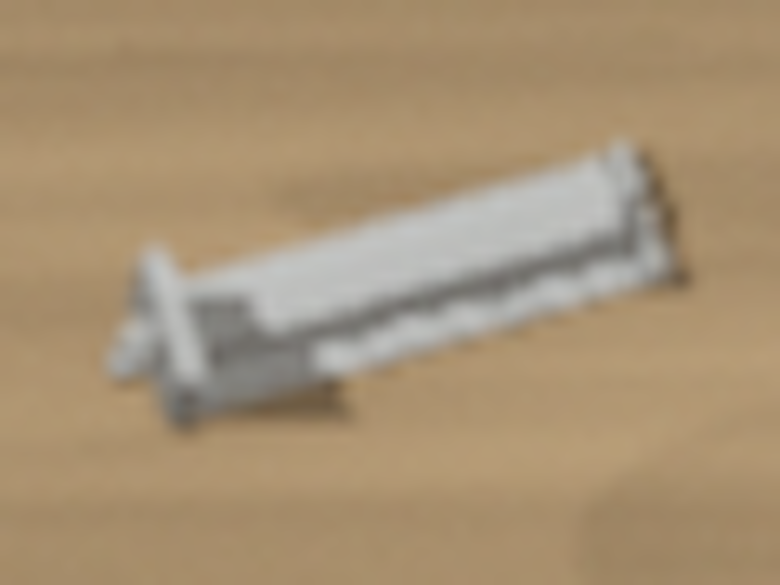

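View pics/c2.png

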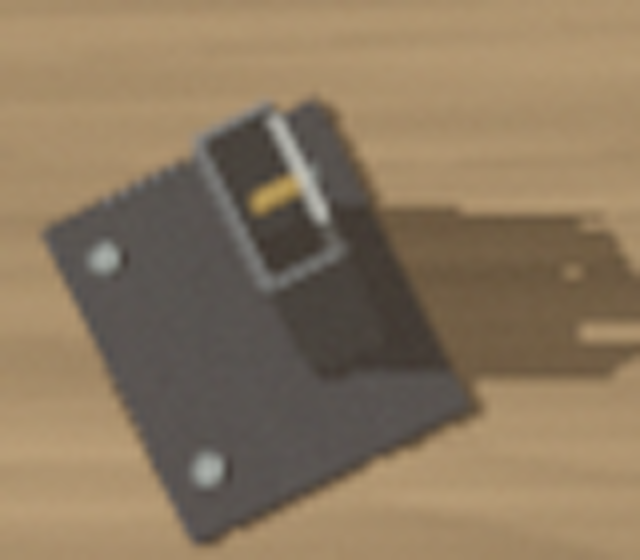

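View pics/c3.png

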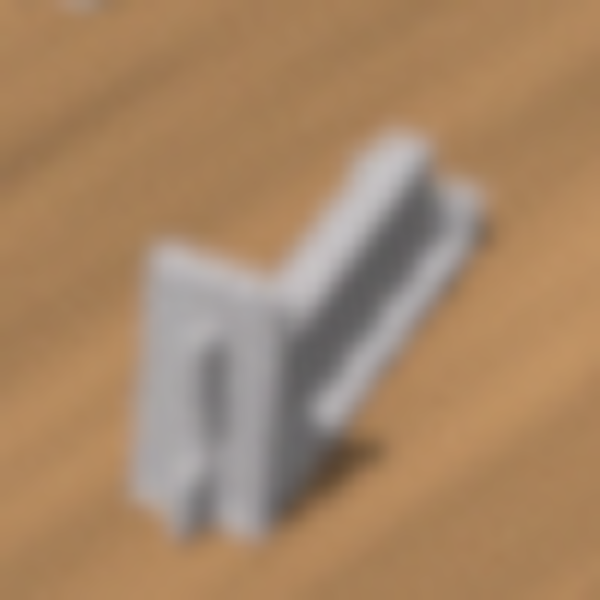

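View pics/c4.png

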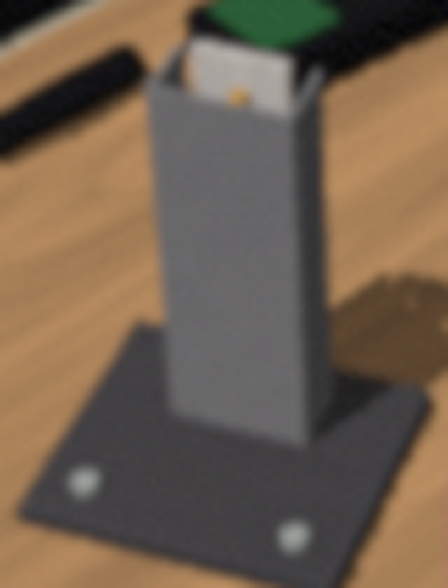

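```bash
cat > h.py <<'E'
import numpy as np, cv2
from station import bot, snapshot, camera_params
def cam(n, st=None):
    p=camera_params(n); K=np.array(p["intrinsics"]);D=np.array(p["distortion"])
    if n=="wrist":
        T=np.eye(4);T[:3,:3]=st["orientation"];T[:3,3]=st["eef_pos"];T=T@np.array(p["tool_from_camera"])
        return K,D,T[:3,:3],T[:3,3]
    return K,D,np.array(p["rotation"]),np.array(p["eye"])
def onz(c,uv,z):
    K,D,R,e=c
    uv=np.array(uv,float).reshape(-1,1,2)
    n=cv2.undistortPoints(uv,K,D)[:,0]
    d=np.c_[n,np.ones(len(n))]@R.T
    return e+d*((np.broadcast_to(z,len(n))-e[2])/d[:,2])[:,None]
def proj(c,P):
    K,D,R,e=c
    q=(np.array(P,float).reshape(-1,3)-e)@R
    return cv2.projectPoints(q,np.zeros(3),np.zeros(3),K,D)[0][:,0]
def pose(v): # x,y,z,yawdeg
    a=np.radians(v[3]);R=np.array([[np.cos(a),-np.sin(a),0],[np.sin(a),np.cos(a),0],[0,0,1]])
    return R,np.array(v[:3])
def shot(n,name):
    st=bot.state(); im=snapshot(n); cv2.imwrite(f"pics/{name}.png",im[...,::-1]); np.savez(f"pics/{name}.npz",pos=st["eef_pos"],R=st["orientation"])
    return st,im
def load(name):
    d=np.load(f"pics/{name}.npz"); return dict(eef_pos=d["pos"],orientation=d["R"])
def crop(name,x,y,w,h,k,out):
    im=cv2.imread(f"pics/{name}.png"); cv2.imwrite(f"pics/{out}.png",cv2.resize(im[y:y+h,x:x+w],None,fx=k,fy=k,interpolation=cv2.INTER_CUBIC))
E
python3 - <<'E'
from h import *
t=cam("top")
b=np.array([[150,250],[195,375],[630,145],[670,265],[640,240]])/13+[305,215]
print(onz(t,b,[.072,.072,.016,.016,.033]))
u=np.array([[45,232],[205,545],[480,408],[268,288],[340,248],[200,140],[270,105],[318,98]])/8+[195,190]
print(onz(t,u,[.012,.012,.012,.2,.2,.2,.2,.2]))
s=cam("side")
u=np.array([[20,515],[340,588],[430,400],[145,325]])/5.6+[185,200]
print(onz(s,u,.012))
u=np.array([[145,85],[300,115],[325,70],[185,40],[295,60]])/5.6+[185,200]
print(onz(s,u,.2))
E
```

```text
[[ 0.51321916 -0.10088201  0.072     ]
 [ 0.48173134 -0.11087722  0.072     ]
 [ 0.54703399 -0.22905026  0.016     ]
 [ 0.51557073 -0.2378011   0.016     ]
 [ 0.51937106 -0.22801778  0.033     ]]
[[0.58416845 0.28214006 0.012     ]
 [0.45060907 0.2147485  0.012     ]
 [0.5053826  0.10019654 0.012     ]
 [0.52247347 0.16898307 0.2       ]
 [0.53703455 0.14201886 0.2       ]
 [0.57957317 0.19445076 0.2       ]
 [0.59241977 0.16807306 0.2       ]
 [0.59468302 0.14998265 0.2       ]]
[[0.57869564 0.28992477 0.012     ]
 [0.44804082 0.22054472 0.012     ]
 [0.50156423 0.1126541  0.012     ]
 [0.63378919 0.17192043 0.012     ]]
[[0.58106236 0.2004178  0.2       ]
 [0.52054622 0.16869216 0.2       ]
 [0.53556429 0.14053768 0.2       ]
 [0.59314294 0.16809585 0.2       ]
 [0.54960748 0.14468297 0.2       ]]
```

```bash
cat >> h.py <<'E'
from scipy.spatial.transform import Rotation as Ro
def downR(yaw): # tool y axis at yaw deg, x down
    a=np.radians(yaw);y=np.array([np.cos(a),np.sin(a),0]);x=np.array([0,0,-1.]);return np.c_[x,y,np.cross(x,y)]
def rows(target,Rt,maxmm=38,maxdeg=6.8,g=None,st=None,n=None):
    st=st or bot.state(); p=np.array(st["eef_pos"]);R=np.array(st["orientation"])
    rv=Ro.from_matrix(R.T@Rt).as_rotvec(degrees=True); d=np.linalg.norm(target-p)*1e3
    n=n or int(max(1,np.ceil(d/maxmm),np.ceil(np.linalg.norm(rv)/maxdeg)))
    print("n",n,"dist",d.round(1),"rot",rv.round(2))
    for i in range(n):
        k=n-i
        s=np.round(R.T@(target-p)/k*10,3); r=np.round(Ro.from_matrix(R.T@Rt).as_rotvec(degrees=True)/k/45,3)
        print("["+",".join(f"{v:g}" for v in list(s)+list(r))+(f",{g}" if g is not None else "")+"],")
        p=p+R@s/10; R=R@Ro.from_rotvec(r*45,degrees=True).as_matrix()
E
python3 - <<'E'
from h import *
rows(np.array([.508,-.1435,.24]),downR(15),g=1)
E
```

```text
n 13 dist 488.1 rot [-7.837e+01 -5.000e-02  7.000e-02]
[-0.007,-0.226,-0.3,-0.134,-0,0,1],
[-0.007,-0.193,-0.322,-0.134,-0,0,1],
[-0.007,-0.158,-0.34,-0.134,-0,0,1],
[-0.007,-0.122,-0.355,-0.134,-0,0,1],
[-0.007,-0.084,-0.366,-0.134,-0,0,1],
[-0.007,-0.045,-0.373,-0.134,-0,0,1],
[-0.007,-0.005,-0.375,-0.134,-0,0,1],
[-0.007,0.034,-0.374,-0.134,-0,0,1],
[-0.007,0.073,-0.368,-0.134,-0,0,1],
[-0.007,0.112,-0.358,-0.134,-0,0,1],
[-0.007,0.149,-0.345,-0.134,-0.001,0,1],
[-0.007,0.184,-0.327,-0.134,-0,0,1],
[-0.007,0.218,-0.306,-0.134,-0.001,0.001,1],
```

>>> jog_arm(
  targets=[
    [[-0.2,0,0,0,0,0,1],[-0.2,-0.2,-0.3,-0.13,0,0,1],[-0.1,-0.2,-0.32,-0.13,0,0,1],[0,-0.16,-0.34,-0.13,0,0,1],[0,-0.12,-0.35,-0.13,0,0,1],[0,-0.08,-0.37,-0.13,0,0,1],[0,-0.04,-0.37,-0.13,0,0,1],[0,0,-0.37,-0.13,0,0,1],[0,0.03,-0.37,-0.13,0,0,1],[0,0.07,-0.37,-0.13,0,0,1]],
  ],
)

```text
clock: 0.98
eef_pos: [0.4398, -0.2776, 0.279]
orientation: [[-0.008, 0.986, -0.164], [-0.002, -0.164, -0.986], [-1.0, -0.007, 0.003]]
force: [0.4, -0.6, -0.8]
opening: 0.0855
```

Run:
```python
from h import *
rows(np.array([.508,-.1435,.22]),downR(15),g=1)
```

```text
n 5 dist 161.5 rot [-24.43   0.07   0.44]
[0.116,0.091,-0.287,-0.109,0,0.002,1],
[0.117,0.116,-0.278,-0.108,0,0.002,1],
[0.117,0.138,-0.268,-0.109,0.001,0.002,1],
[0.117,0.161,-0.255,-0.108,0,0.002,1],
[0.118,0.181,-0.24,-0.109,0.001,0.002,1],
```

>>> jog_arm(
  targets=[
    [[0.12,0.09,-0.29,-0.11,0,0,1],[0.12,0.12,-0.28,-0.11,0,0,1],[0.12,0.14,-0.27,-0.11,0,0,1],[0.12,0.16,-0.26,-0.11,0,0,1],[0.12,0.18,-0.24,-0.11,0,0,1],[0,0,0,0,0,0,1],[0,0,0,0,0,0,1]],
  ],
)

```text
clock: 1.57
eef_pos: [0.5117, -0.124, 0.2166]
orientation: [[-0.004, 0.953, 0.304], [0.001, 0.304, -0.953], [-1.0, -0.003, -0.002]]
force: [0.2, -1.0, 0.5]
opening: 0.0851
```

Run:
```python
from h import *
st,_=shot("wrist","w1"); print(st["eef_pos"],st["clock"],st["q"].round(1)); print(st["orientation"].round(3))
```

```text
[ 0.51170442 -0.12404429  0.21662485] 1.5667 [ 30.1  22.2 -26.7 106.2  12.   54.6  15.8]
[[-0.004  0.953  0.304]
 [ 0.001  0.304 -0.953]
 [-1.    -0.003 -0.002]]
```

View pics/w1.png

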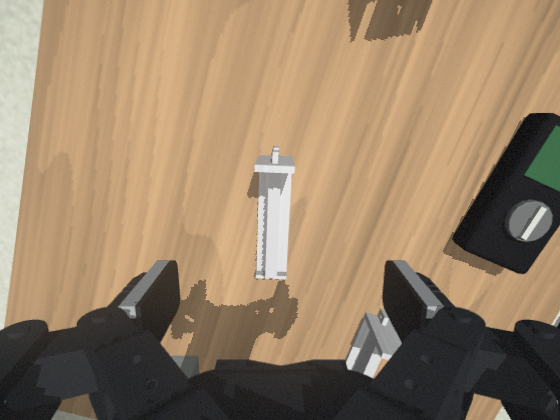

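The wrist view shows the long bracket's claw at the top (275,150), its plate at (274,165) and its foot end at (272,277). The spare is near (372,340). Enlarging.

Run:
```python
from h import *
crop("w1",240,135,75,150,4,"w1c")
c=cam("wrist",load("w1"))
```

```text
(no output)
```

View pics/w1c.png

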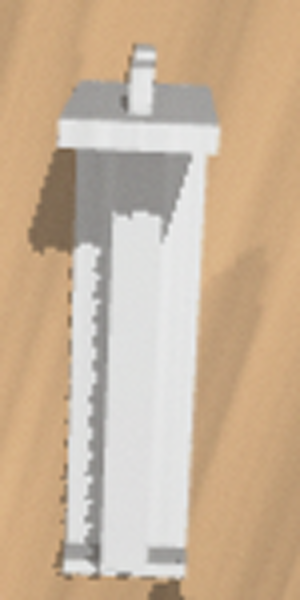

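Run:
```python
from h import *
from scipy.optimize import least_squares
c=cam("wrist",load("w1"))
P=np.array([[0,17,72],[0,-17,72],[-6,17,72],[-6,-17,72],[-130,17,16],[-130,-17,16]])/1e3
uv=(np.array([[58,122],[219,124],[58,148],[218,152],[62,576],[186,578]])+.5)/4-.5+[240,135]
def f(v,z=0):
    R,t=pose([v[0],v[1],z,v[2]*100]); return (proj(c,P@R.T+t)-uv).ravel()
s=least_squares(f,[.4965,-.1,1.05]); print(s.x,s.fun.reshape(-1,2).round(1))
v=s.x; R,t=pose([v[0],v[1],0,v[2]*100])
print("grip",R@[-.045,0,.02]+t)
# spare points
print(onz(c,[[385,315],[350,372]],.0),onz(c,[[385,315],[368,315]],.072))
```

```text
[ 0.49786038 -0.10389867  1.05335497] [[ 0.   0.4]
 [-0.2  1.6]
 [-0.1  0.9]
 [-0.3  1.6]
 [ 0.5 -3.5]
 [ 0.2 -2.8]]
grip [ 0.50976156 -0.14729639  0.02      ]
[[ 0.67906026 -0.24432919  0.        ]
 [ 0.66799163 -0.3329787   0.        ]] [[ 0.64146163 -0.20772452  0.072     ]
 [ 0.62606248 -0.21272907  0.072     ]]
```

Run:
```python
from h import *
R,t=pose([.49786,-.1039,0,105.3]); g=R@[-.049,0,0]+t; print(g)
rows(np.r_[g[:2],.11],downR(15.3),maxmm=25,g=1)
```

```text
[ 0.51078978 -0.15116331  0.        ]
n 5 dist 110.2 rot [ 2.4  -0.17  0.17]
[0.213,-0.018,0.053,0.011,-0.001,0.001,1],
[0.213,-0.018,0.053,0.011,-0.001,0.001,1],
[0.213,-0.017,0.053,0.01,-0.001,0.001,1],
[0.214,-0.017,0.052,0.011,-0,0,1],
[0.213,-0.016,0.053,0.01,-0.001,0.001,1],
```

>>> jog_arm(
  targets=[
    [[0.21,-0.02,0.05,0.01,0,0,1],[0.21,-0.02,0.05,0.01,0,0,1],[0.21,-0.02,0.05,0.01,0,0,1],[0.21,-0.02,0.05,0.01,0,0,1],[0.1,-0.01,0.05,0.01,0,0,1],[0,0,0,0,0,0,1],[0,0,0,0,0,0,1]],
  ],
)

```text
clock: 2.2
eef_pos: [0.5101, -0.1593, 0.1224]
orientation: [[0.001, 0.968, 0.25], [-0.003, 0.25, -0.968], [-1.0, -0.0, 0.003]]
force: [0.3, 0.6, 0.4]
opening: 0.0852
```

Run:
```python
from h import *
st,_=shot("wrist","w2"); print(st["eef_pos"],st["clock"]); print(st["orientation"].round(3))
rows(np.array([.5108,-.1512,.009]),downR(15.3),maxmm=25,g=1)
```

```text
[ 0.51009653 -0.15926248  0.12241171] 2.2
[[ 0.001  0.968  0.25 ]
 [-0.003  0.25  -0.968]
 [-1.    -0.     0.003]]
n 5 dist 114.0 rot [-0.81  0.23 -0.01]
[0.227,0.005,-0.017,-0.004,0.001,-0,1],
[0.227,0.005,-0.016,-0.003,0.001,-0,1],
[0.228,0.005,-0.016,-0.004,0.001,-0,1],
[0.227,0.006,-0.016,-0.003,0.001,-0,1],
[0.228,0.005,-0.016,-0.004,0.001,-0,1],
```

View pics/w2.png

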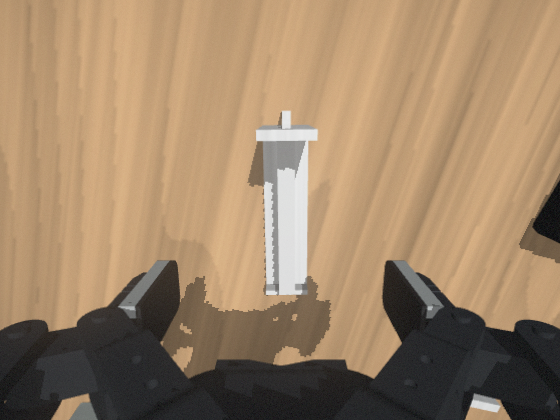

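Run:
```python
from h import *
crop("w2",245,100,85,205,3.9,"w2c")
```

```text
(no output)
```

View pics/w2c.png

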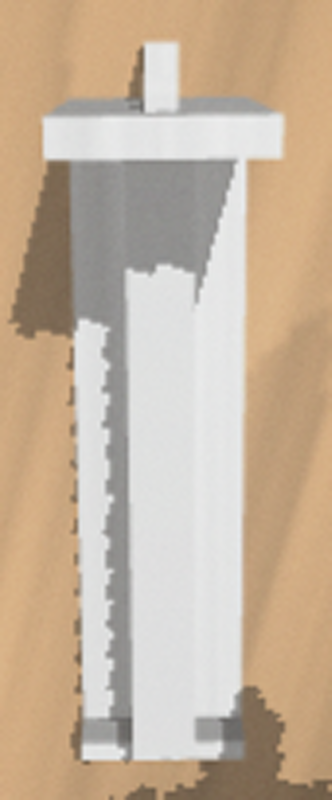

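Run:
```python
from h import *
from scipy.optimize import least_squares
c=cam("wrist",load("w2"))
P=np.array([[0,17,72],[0,-17,72],[-6,17,72],[-6,-17,72],[-130,17,16],[-130,-17,16],[10,0,59]])/1e3
uv=(np.array([[44,116],[283,116],[43,158],[283,158],[82,760],[243,760],[161,42]])+.5)/3.9-.5+[245,100]
def f(v):
    R,t=pose([v[0],v[1],0,v[2]*100]); return (proj(c,P@R.T+t)-uv).ravel()
s=least_squares(f,[.4965,-.1,1.05]); print(s.x,s.fun.reshape(-1,2).round(1))
v=s.x; R,t=pose([v[0],v[1],0,v[2]*100])
g=R@[-.049,0,0]+t; print(g); g[2]=.05
rows(g,downR(v[2]*100-90),maxmm=25,g=1)
```

```text
[ 0.49784479 -0.10339997  1.05064755] [[-0.1  1.2]
 [-0.   0.6]
 [ 0.5  1.5]
 [-0.3  0.9]
 [-0.4 -4.3]
 [ 0.  -4.7]
 [ 0.1  1.2]]
[ 0.51058041 -0.15071597  0.        ]
n 3 dist 73.2 rot [-0.57  0.23 -0.01]
[0.242,0.008,-0.029,-0.004,0.002,-0,1],
[0.242,0.009,-0.028,-0.004,0.002,-0,1],
[0.243,0.008,-0.028,-0.005,0.001,-0,1],
```

>>> jog_arm(
  targets=[
    [[0.24,0.01,-0.03,0,0,0,1],[0.24,0.01,-0.03,0,0,0,1],[0.2,0.01,-0.02,0,0,0,1],[0,0,0,0,0,0,1],[0,0,0,0,0,0,1]],
  ],
)

```text
clock: 2.67
eef_pos: [0.5179, -0.1527, 0.0603]
orientation: [[0.015, 0.969, 0.248], [-0.008, 0.249, -0.969], [-1.0, 0.012, 0.011]]
force: [0.3, -0.6, 1.2]
opening: 0.0858
```

Run:
```python
from h import *
rows(np.array([.5106,-.1507,.009]),downR(15.06),maxmm=15,g=1)
```

```text
n 4 dist 51.9 rot [-0.67  0.64 -0.7 ]
[0.128,-0.018,-0.011,-0.004,0.004,-0.004,1],
[0.128,-0.018,-0.01,-0.004,0.003,-0.004,1],
[0.128,-0.017,-0.01,-0.003,0.004,-0.004,1],
[0.129,-0.017,-0.01,-0.004,0.003,-0.004,1],
```

>>> jog_arm(
  targets=[
    [[0.1,-0.03,-0.01,0,0,0,1],[0.1,-0.03,-0.01,0,0,0,1],[0,0,0,-0.01,0.01,-0.01,1],[0,0,0,0,0,0,1]],
  ],
)

```text
clock: 3.0
eef_pos: [0.5144, -0.1534, 0.0431]
orientation: [[0.011, 0.966, 0.257], [-0.004, 0.257, -0.967], [-1.0, 0.01, 0.006]]
force: [-0.6, 0.6, -0.2]
opening: 0.0855
```

Run:
```python
from h import *
rows(np.array([.5106,-.1507,.009]),downR(15.06),maxmm=15,g=1)
```

```text
n 3 dist 34.4 rot [-0.19  0.37 -0.55]
[0.114,-0.011,-0.012,-0.001,0.003,-0.004,1],
[0.113,-0.011,-0.012,-0.002,0.003,-0.004,1],
[0.114,-0.01,-0.013,-0.001,0.002,-0.004,1],
```

>>> jog_arm(
  targets=[
    [[0.12,-0.02,-0.01,0,0,-0.01,1],[0.12,-0.02,-0.01,0,0,-0.01,1],[0.08,-0.01,-0.01,0,0,0,1],[0,0,0,0,0,0,1],[0,0,0,0,0,0,1]],
  ],
)

```text
clock: 3.42
eef_pos: [0.5088, -0.1523, 0.0082]
orientation: [[-0.005, 0.967, 0.256], [-0.008, 0.256, -0.967], [-1.0, -0.007, 0.007]]
force: [0.6, -0.7, 0.7]
opening: 0.0856
```

Run:
```python
from h import *
rows(np.array([.5106,-.1507,.009]),downR(15.06),maxmm=15,g=1)
```

```text
n 1 dist 2.6 rot [-0.24  0.39  0.41]
[-0.008,0.022,-0.011,-0.005,0.009,0.009,1],
```

>>> jog_arm(
  targets=[
    [[-0.01,0.02,-0.01,0,0.01,0.01,-0.4],[0,0,0,0,0,0,-0.4],[0,0,0,0,0,0,-0.4],[0,0,0,0,0,0,-0.4]],
  ],
  grip_force=40,
)

```text
clock: 3.75
eef_pos: [0.5108, -0.1504, 0.0093]
orientation: [[0.001, 0.967, 0.256], [0.002, 0.256, -0.967], [-1.0, 0.002, -0.002]]
force: [-0.3, 0.3, 0.5]
opening: 0.0386
```

>>> jog_arm(
  targets=[
    [[0,0,0,0,0,0,-1],[0,0,0,0,0,0,-1],[0,0,0,0,0,0,-1],[0,0,0,0,0,0,-1],[0,0,0,0,0,0,-1]],
  ],
)

```text
clock: 4.17
eef_pos: [0.5113, -0.1507, 0.01]
orientation: [[0.002, 0.967, 0.256], [0.002, 0.256, -0.967], [-1.0, 0.003, -0.001]]
force: [0.3, -0.3, -1.1]
opening: 0.0115
```

>>> jog_arm(
  targets=[
    [[-0.05,0,0,0,0,0,-1],[-0.1,0,0,0,0,0,-1],[-0.2,0,0,0,0,0,-1],[-0.25,0,0,0,0,0,-1],[-0.25,0,0,0,0,0,-1],[-0.25,0,0,0,0,0,-1],[-0.25,0,0,0,0,0,-1],[-0.2,0,0,0,0,0,-1]],
  ],
  grip_force=60,
)

```text
clock: 4.83
eef_pos: [0.5052, -0.1495, 0.1702]
orientation: [[-0.011, 0.966, 0.257], [0.005, 0.258, -0.966], [-1.0, -0.009, -0.008]]
force: [0.8, -0.9, -2.0]
opening: 0.0109
```

```bash
cat >> h.py <<'E'
U0=[.563,.156,0,117.]
def tiltR(yaw,th): # th: tool x leans toward upright(+bracket x) by th deg ; bracket x = -tool z
    return downR(yaw)@Ro.from_rotvec([0,-th,0],degrees=True).as_matrix()
E
python3 - <<'E'
from h import *
R=tiltR(27,30); print(R.round(2))
RU,tU=pose(U0)
T=np.array(camera_params("wrist")["tool_from_camera"])
for th,cx,cz in [(30,-.11,.29),(35,-.11,.29),(35,-.13,.30)]:
    R=tiltR(27,th); camw=RU@[cx,0,cz]+tU
    tcp=camw-R@T[:3,3]
    c=cam("wrist",dict(eef_pos=tcp,orientation=R))
    P=np.array([[0,0,.1775],[0,0,.172],[0,0,.152],[0,0,.132],[0,33,.2],[0,-33,.2]])
    P[4:,1]/=1e3
    br=(RU.T@(tcp-tU)); 
    print(th,tcp,"in U",br,"q",proj(c,P@RU.T+tU).round(0).tolist())
    # claw tip in U
    for b in ([.01,0,.059],[0,0,.072],[-.13,0,0]):
        tool=np.array([.010-b[2],-b[1],-.049-b[0]]); print(RU.T@(R@tool+tcp-tU))
print(bot.state()["eef_pos"])
E
```

```text
[[ 0.23  0.89  0.39]
 [-0.45  0.45 -0.77]
 [-0.87  0.    0.5 ]]
30 [ 0.67277253 -0.05685204  0.19890912] in U [-0.23948824 -0.00117524  0.19890912] q [[55183.0, -109547663.0], [406.0, -255989.0], [284.0, -7361.0], [282.0, -2787.0], [2003.0, 7600.0], [-1457.0, 7629.0]]
[-0.16389274 -0.00117524  0.21184436]
[-0.16605299 -0.00117524  0.22810269]
[-0.3146363  -0.00117524  0.23074886]
35 [ 0.6761531  -0.06348679  0.21054139] in U [-0.24693459 -0.00117524  0.21054139] q [[274.0, 12795.0], [265.0, 29277.0], [754.0, -956210.0], [287.0, -12887.0], [853.0, 2630.0], [-295.0, 2634.0]]
[-0.17049938 -0.00117524  0.21683883]
[-0.1712344  -0.00117524  0.23322357]
[-0.31902167 -0.00117524  0.24880956]
35 [ 0.68523291 -0.08130692  0.22054139] in U [-0.26693459 -0.00117524  0.22054139] q [[278.0, 5489.0], [276.0, 8116.0], [181.0, 192758.0], [361.0, -165061.0], [678.0, 2139.0], [-120.0, 2141.0]]
[-0.19049938 -0.00117524  0.22683883]
[-0.1912344  -0.00117524  0.24322357]
[-0.33902167 -0.00117524  0.25880956]
[ 0.5051517  -0.14948502  0.17016982]
```

```bash
sed -i 's/\[0,-th,0\]/[0,th,0]/' h.py
python3 - <<'E'
from h import *
RU,tU=pose(U0)
T=np.array(camera_params("wrist")["tool_from_camera"])
for th,cx,cz in [(20,-.09,.30),(25,-.11,.29),(30,-.11,.29),(35,-.12,.29)]:
    R=tiltR(27,th); camw=RU@[cx,0,cz]+tU
    tcp=camw-R@T[:3,3]
    c=cam("wrist",dict(eef_pos=tcp,orientation=R))
    P=np.array([[0,0,.1775],[0,0,.172],[0,0,.152],[0,0,.132],[0,.033,.2],[0,-.033,.2]])
    br=(RU.T@(tcp-tU)); 
    print(th,tcp,"in U",br,"q",proj(c,P@RU.T+tU).round(0).tolist())
    for b in ([.01,0,.059],[0,0,.072],[-.13,0,0],[.01,0,.002]):
        tool=np.array([.010-b[2],-b[1],-.049-b[0]]); print((RU.T@(R@tool+tcp-tU)).round(3))
E
```

```text
20 [0.61101417 0.06435556 0.14225416] in U [-0.10345377 -0.00117524  0.14225416] q [[281.0, -5.0], [281.0, 5.0], [281.0, 35.0], [281.0, 58.0], [174.0, -56.0], [387.0, -56.0]]
[-0.065 -0.001  0.208]
[-0.079 -0.001  0.217]
[-0.176 -0.001  0.105]
[-0.045 -0.001  0.155]
25 [0.61382907 0.05883101 0.13168186] in U [-0.10965412 -0.00117524  0.13168186] q [[281.0, -31.0], [281.0, -19.0], [281.0, 17.0], [281.0, 46.0], [174.0, -95.0], [387.0, -94.0]]
[-0.077 -0.001  0.201]
[-0.091 -0.001  0.209]
[-0.179 -0.001  0.088]
[-0.053 -0.001  0.149]
30 [0.60756536 0.07112424 0.13231445] in U [-0.0958571  -0.00117524  0.13231445] q [[281.0, 11.0], [281.0, 22.0], [281.0, 55.0], [281.0, 81.0], [182.0, -44.0], [380.0, -44.0]]
[-0.069 -0.001  0.204]
[-0.084 -0.001  0.211]
[-0.161 -0.001  0.083]
[-0.041 -0.001  0.155]
35 [0.60589041 0.07441151 0.13414713] in U [-0.09216772 -0.00117524  0.13414713] q [[281.0, 31.0], [281.0, 41.0], [281.0, 73.0], [281.0, 99.0], [190.0, -21.0], [371.0, -21.0]]
[-0.072 -0.001  0.208]
[-0.088 -0.001  0.213]
[-0.153 -0.001  0.079]
[-0.039 -0.001  0.161]
```

Run:
```python
from h import *
RU,tU=pose(U0)
T=np.array(camera_params("wrist")["tool_from_camera"])
R=tiltR(27,35); tcp=RU@[-.14,0,.31]+tU-R@T[:3,3]
c=cam("wrist",dict(eef_pos=tcp,orientation=R))
P=np.array([[0,0,.1775],[0,0,.172],[0,0,.152],[0,0,.132],[0,.033,.2],[0,-.033,.2]])
print(tcp,proj(c,P@RU.T+tU).round(0).tolist())
rows(tcp,R,maxmm=25,g=-1)
```

```text
[0.61497022 0.05659138 0.15414713] [[281.0, 33.0], [281.0, 41.0], [281.0, 69.0], [281.0, 92.0], [205.0, -10.0], [356.0, -10.0]]
n 10 dist 234.1 rot [-11.84  34.36  -3.23]
[0.016,0.159,-0.171,-0.026,0.076,-0.007,-1],
[0.025,0.163,-0.166,-0.026,0.076,-0.007,-1],
[0.034,0.166,-0.161,-0.026,0.076,-0.007,-1],
[0.043,0.17,-0.155,-0.026,0.077,-0.007,-1],
[0.051,0.173,-0.149,-0.026,0.076,-0.007,-1],
[0.058,0.177,-0.142,-0.027,0.077,-0.007,-1],
[0.066,0.18,-0.135,-0.026,0.076,-0.008,-1],
[0.072,0.183,-0.127,-0.027,0.077,-0.007,-1],
[0.079,0.186,-0.118,-0.026,0.076,-0.008,-1],
[0.085,0.188,-0.11,-0.027,0.077,-0.007,-1],
```

>>> jog_arm(
  targets=[
    [[0.02,0.16,-0.17,-0.03,0.08,-0.01,-1],[0.03,0.16,-0.17,-0.03,0.08,-0.01,-1],[0.03,0.17,-0.16,-0.03,0.08,-0.01,-1],[0.04,0.17,-0.15,-0.03,0.08,-0.01,-1],[0.05,0.17,-0.15,-0.03,0.08,-0.01,-1],[0.06,0.18,-0.14,-0.03,0.08,-0.01,-1],[0.06,0.18,-0.13,-0.03,0.08,-0.01,-1],[0.07,0.16,-0.1,-0.02,0.06,0,-1],[0,0,0,0,0,0,-1],[0,0,0,0,0,0,-1]],
  ],
)

```text
clock: 5.67
eef_pos: [0.594, 0.0153, 0.1719]
orientation: [[-0.22, 0.898, 0.38], [0.436, 0.439, -0.785], [-0.872, -0.007, -0.489]]
force: [-0.6, -1.1, -1.9]
opening: 0.0106
```

Run:
```python
from h import *
st,_=shot("wrist","w3"); print(st["eef_pos"],st["clock"],st["q"].round(1)); print(st["orientation"].round(3))
```

```text
[0.59404525 0.01532968 0.17189463] 5.6667 [ 29.9  45.1 -35.8  85.7  -1.6  69.2  26.5]
[[-0.22   0.898  0.38 ]
 [ 0.436  0.439 -0.785]
 [-0.872 -0.007 -0.489]]
```

View pics/w3.png

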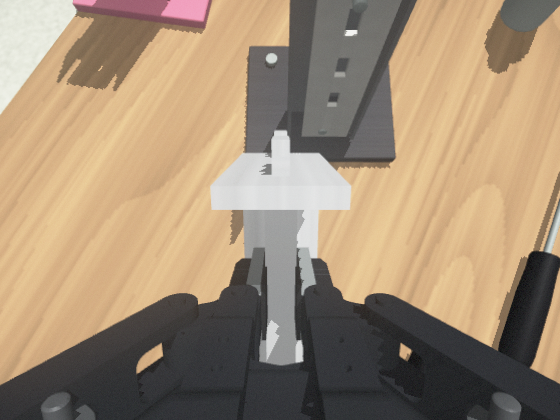

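The strip faces the camera, with the stud near (360,5), slots near (350,32), (341,67) and (334,99), and the foot plate's front edge at row 160. The bracket is held with its plate at rows 187–208. Enlarging.

Run:
```python
from h import *
crop("w3",240,0,180,175,4.2,"w3a")
crop("w3",200,120,165,100,4.8,"w3b")
```

```text
(no output)
```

View pics/w3a.png

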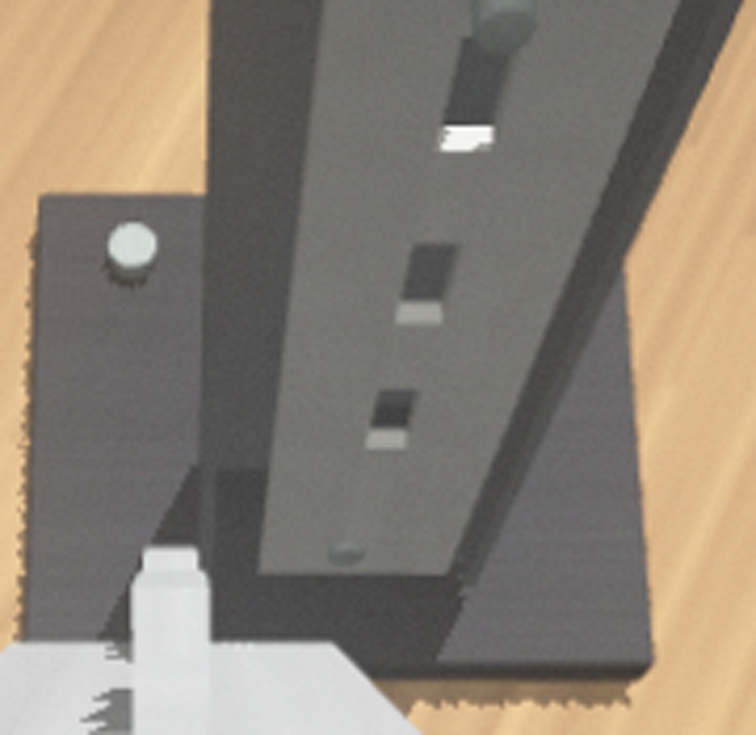

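View pics/w3b.png

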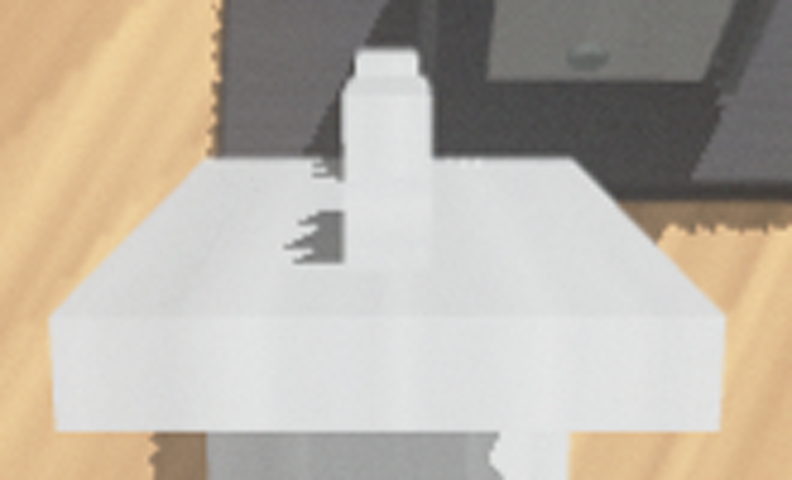

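```bash
cat > cal.py <<'E'
from h import *
from scipy.optimize import least_squares
P1=np.array([[0,17,72],[0,-17,72],[-6,17,72],[-6,-17,72],[-130,17,16],[-130,-17,16]])/1e3
uv1=(np.array([[58,122],[219,124],[58,148],[218,152],[62,576],[186,578]])+.5)/4-.5+[240,135]
P2=np.array([[0,17,72],[0,-17,72],[-6,17,72],[-6,-17,72],[-130,17,16],[-130,-17,16],[10,2.5,59],[10,-2.5,59]])/1e3
uv2=(np.array([[44,116],[283,116],[43,158],[283,158],[82,760],[243,760],[145,42],[178,42]])+.5)/3.9-.5+[245,100]
def camc(st,p):
    K,D,R,e=cam("wrist",st)
    R0=st["orientation"]
    return K,D,R@Ro.from_rotvec(np.array([p[0],p[1],p[2]])*.01).as_matrix(),e+R0@(np.array(p[3:6])*.001)
def f(v):
    R,t=pose([v[0],v[1],0,v[2]*100]); p=v[3:]
    r=[]
    for n,P,uv in(("w1",P1,uv1),("w2",P2,uv2)): r.append((proj(camc(load(n),p),P@R.T+t)-uv).ravel())
    return np.r_[np.concatenate(r)/.5, p[:3]/.7, p[3:]/2]
if __name__=="__main__":
    s=least_squares(f,[.4965,-.1,1.05]+[0]*6); print(s.x.round(4)); print((s.fun[:-6]*.5).reshape(-1,2).round(1))
E
python3 cal.py
```

```text
[ 0.4928 -0.1013  1.0548  0.9117 -0.1257 -0.7677  5.2213 -3.4678  0.1734]
[[-0.2  0.2]
 [ 0.4  1.6]
 [-0.4  0.8]
 [ 0.2  1.7]
 [-0.1 -1.2]
 [ 0.1 -0.3]
 [-1.  -0. ]
 [ 0.8 -0.6]
 [-0.4  0.5]
 [ 0.5 -0.1]
 [-0.7 -0.8]
 [ 0.7 -1.1]
 [-0.2 -0.3]
 [ 0.1 -0.4]]
```

```bash
cat > fitu.py <<'E'
from h import *
from scipy.optimize import least_squares
def fitu(name,obs,w=None,cp=None):
    # obs list of (kind,(x,y,z) mm,(u,v)) kind 's' strip (gets dy,dz) or 'u'
    c=cam("wrist",load(name))
    P=np.array([o[1] for o in obs])/1e3; uv=np.array([o[2] for o in obs]); S=np.array([o[0]=='s' for o in obs])
    def f(v):
        R,t=pose([v[0],v[1],0,v[2]*100]); Q=P+S[:,None]*np.array([0,v[3],v[4]])
        return np.r_[(proj(c,Q@R.T+t)-uv).ravel(), v[3]/.01, v[4]/.004]
    s=least_squares(f,[.563,.156,1.17,0,0]); return s.x,s.fun[:-2].reshape(-1,2)
E
python3 - <<'E'
from fitu import *
q=lambda x,y:((np.array([x,y])+.5)/4.2-.5+[240,0])
obs=[('s',(0,4,72),q(365,448)),('s',(0,-4,72),q(406,448)),('s',(0,4,112),q(395,325)),('s',(0,-4,112),q(441,325)),('s',(0,4,152),q(438,150)),('s',(0,-4,152),q(492,150)),
('u',(-20,-75,12),q(652,662)),('u',(110,75,12),q(40,195))]
x,r=fitu("w3",obs); print((x*[1e3,1e3,100,1e3,1e3]).round(1)); print(r.round(1))
x,r=fitu("w3",obs[:6]); print((x*[1e3,1e3,100,1e3,1e3]).round(1)); print(r.round(1))
# bracket in tool: free pose small
c=cam("wrist",load("w3")); st=load("w3")
P=np.array([[0,17,72],[0,-17,72],[-6,17,72],[-6,-17,72],[10,2.5,59],[10,-2.5,59]])/1e3
uv=(np.array([[50,316],[725,316],[55,431],[720,431],[357,50],[418,50]])+.5)/4.8-.5+[200,120]
R0=np.array([[0,0,-1],[0,-1,0],[-1,0,0.]]) # bracket axes in tool
def f(v):
    Rb=R0@Ro.from_euler("zyx",v[3:]*10,degrees=True).as_matrix()
    T=P@Rb.T+v[:3]
    return np.r_[(proj(c,T@st["orientation"].T+st["eef_pos"])-uv).ravel(),v[4]/.3,v[5]/.3]
s=least_squares(f,np.array([.01,0,-.049,0,0,0])); print(s.x,s.fun.round(1))
E
```

```text
[566.7 155.  115.7  -3.4   3.1]
[[ 0.2 -0.1]
 [ 0.1 -0.1]
 [ 0.  -0.4]
 [ 0.3 -0.4]
 [-0.5  0.4]
 [ 0.   0.4]
 [ 0.8  0.7]
 [-0.9 -0.9]]
[569.8 156.4 115.7  -0.    3.2]
[[ 0.2 -0.1]
 [ 0.1 -0.1]
 [ 0.  -0.4]
 [ 0.3 -0.4]
 [-0.5  0.4]
 [ 0.   0.4]]
[ 0.00701341 -0.00143318 -0.06311817  0.00338913 -0.98995699  0.00425297] [-1.   0.1  1.   0.   0.2 -1.2 -0.2 -1.2 -3.2  1.2  3.3  1.2 -3.3  0. ]
```

```bash
cat > fitb.py <<'E'
from h import *
from scipy.optimize import least_squares
R0=np.array([[0,0,-1],[0,-1,0],[-1,0,0.]]) # bracket axes in tool
def fitb(name,P,uv,prior=.3):
    c=cam("wrist",load(name)); st=load(name); P=np.array(P)/1e3
    def f(v):
        Rb=R0@Ro.from_euler("zyx",v[3:]*10,degrees=True).as_matrix()
        T=P@Rb.T+v[:3]
        return np.r_[(proj(c,T@st["orientation"].T+st["eef_pos"])-uv).ravel(),v[4]/prior,v[5]/prior]
    s=least_squares(f,np.array([.01,0,-.049,0,0,0])); return s.x,s.fun
E
python3 - <<'E'
from fitb import *
P=[[0,17,72],[0,-17,72],[-6,17,72],[-6,-17,72],[10,2.5,59],[10,-2.5,59]]
uv=(np.array([[50,316],[725,316],[55,431],[720,431],[343,86],[432,86]])+.5)/4.8-.5+[200,120]
for pr in(.3,.05):
    x,f=fitb("w3",P,uv,pr); print((x*[1e3,1e3,1e3,10,10,10]).round(2),f.round(1))
E
```

```text
[ 8.790e+00 -1.450e+00 -5.297e+01  3.000e-02 -1.890e+00  5.000e-02] [-0.3  0.   0.3  0.   0.2 -0.2 -0.2 -0.2 -0.   0.2  0.1  0.2 -0.6  0. ]
[ 8.650e+00 -1.390e+00 -5.118e+01  4.000e-02 -3.500e-01  0.000e+00] [-0.5 -0.4  0.5 -0.4 -0.2 -0.4  0.1 -0.4 -0.   0.9  0.1  0.9 -0.7  0. ]
```

```bash
cat >> h.py <<'E'
US=[.5698,.1564,.103,115.7]  # strip home pose estimate
TB=np.array([.0095,0,-.051])  # bracket origin in tool
def tcp_for(b,us=US,tb=TB): # b= bracket origin in strip frame (m), rel to home ; returns tcp, R
    R=downR(us[3]-90); RU,t=pose(us)
    return RU@np.array(b)+t-R@tb, R
def where(us=US,tb=TB):
    st=bot.state(); RU,t=pose(us)
    b=RU.T@(st["eef_pos"]+st["orientation"]@tb-t)
    rv=Ro.from_matrix(downR(us[3]-90).T@st["orientation"]).as_rotvec(degrees=True)
    F=RU.T@st["force"]; 
    print("clk",round(st["clock"],2),"b mm",(b*1e3).round(1),"tilt",rv.round(2),"F",F.round(1),"M",(RU.T@st["moment"]).round(2),"op",round(st["opening"]*1e3,1))
E
python3 - <<'E'
from h import *
where()
p,R=tcp_for([-.035,0,.012]); print(p)
rows(p,R,maxmm=14,maxdeg=4,g=-1)
E
```

```text
clk 5.72 b mm [-88.3  39.7  85.5] tilt [-0.24 29.24 -0.48] F [-0.7 -0.7 -2.6] M [-0.    0.74 -0.  ] op 10.9
[0.60709468 0.07890738 0.1245    ]
n 8 dist 80.3 rot [  0.24 -29.24   0.48]
[0.083,0.05,-0.027,0.001,-0.081,0.001,-1],
[0.081,0.05,-0.032,0.001,-0.081,0.001,-1],
[0.079,0.05,-0.037,0.001,-0.081,0.001,-1],
[0.076,0.05,-0.043,0.001,-0.081,0.002,-1],
[0.073,0.05,-0.047,0,-0.081,0.001,-1],
[0.07,0.05,-0.052,0.001,-0.082,0.002,-1],
[0.067,0.049,-0.056,0,-0.081,0.001,-1],
[0.063,0.05,-0.06,0.001,-0.082,0.002,-1],
```

>>> jog_arm(
  targets=[
    [[0.08,0.05,-0.03,0,-0.08,0,-1],[0.08,0.05,-0.03,0,-0.08,0,-1],[0.08,0.05,-0.04,0,-0.08,0,-1],[0.08,0.05,-0.04,0,-0.08,0,-1],[0.07,0.05,-0.05,0,-0.08,0,-1],[0.07,0.05,-0.05,0,-0.08,0,-1],[0.06,0.05,-0.05,0,-0.08,0,-1],[0.04,0.04,-0.04,0,-0.06,0,-1],[0,0,0,0,0,0,-1],[0,0,0,0,0,0,-1]],
  ],
)

```text
clock: 6.55
eef_pos: [0.6051, 0.0662, 0.1324]
orientation: [[0.001, 0.903, 0.43], [-0.012, 0.43, -0.903], [-1.0, -0.004, 0.012]]
force: [0.6, 0.1, -2.2]
opening: 0.0107
```

Run:
```python
from h import *
where(); p,R=tcp_for([-.030,0,.012]); rows(p,R,maxmm=14,maxdeg=4,g=-1)
shot("wrist","w4")
```

```text
clk 6.55 b mm [-45.7   7.2  19.3] tilt [ 0.22 -0.66 -0.22] F [-0.2 -0.5 -2.2] M [0.03 0.06 0.01] op 10.7
n 2 dist 19.0 rot [-0.22  0.66  0.22]
[0.039,0.037,-0.079,-0.002,0.007,0.002,-1],
[0.039,0.036,-0.078,-0.003,0.008,0.003,-1],
```

View pics/w4.png

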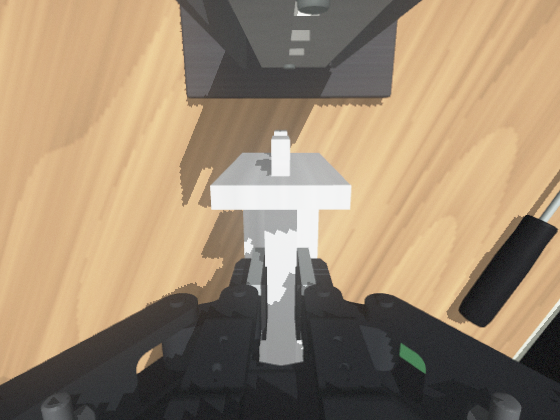

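Run:
```python
from fitb import *
st=load("w3"); c=cam("wrist",st)
for y in (0,.00055,-.00145):
    T=np.array([[-.063,y-.017,-.051],[-.063,y+.017,-.051]])
    print(proj(c,T@st["orientation"].T+st["eef_pos"]))
st=load("w4"); print(np.array(st["orientation"]), np.linalg.det(st["orientation"]))
st=load("w3"); print(st["orientation"]@st["orientation"].T)
```

```text
[[215.10059582 181.2935721 ]
 [356.79033049 181.36281349]]
[[217.39521215 181.29574294]
 [359.08561812 181.36285177]]
[[209.0498058  181.28768278]
 [350.74047617 181.36254798]]
[[ 0.00143537  0.90276544  0.4301308 ]
 [-0.01205787  0.43011559 -0.90269329]
 [-0.99992627 -0.00389077  0.0115028 ]] 1.0000000000000002
[[ 1.00000000e+00 -1.77257760e-17 -1.82913137e-18]
 [-1.77257760e-17  1.00000000e+00 -1.56021492e-18]
 [-1.82913137e-18 -1.56021492e-18  1.00000000e+00]]
```

Run:
```python
from h import *
np.set_printoptions(suppress=True,precision=5)
p=camera_params("wrist"); print(p)
st=load("w3"); K,D,R,e=cam("wrist",st)
X=np.array([-.063,0,-.051]); w=st["orientation"]@X+st["eef_pos"]; print((w-e)@R, np.linalg.inv(p["tool_from_camera"])@np.r_[X,1])
```

```text
{'intrinsics': array([[341.15093,   0.     , 280.68478],
       [  0.     , 341.15093, 207.31033],
       [  0.     ,   0.     ,   1.     ]]), 'distortion': array([0.01474, 0.     , 0.     , 0.     , 0.     ]), 'tool_from_camera': array([[-0.00033, -0.26626,  0.9639 , -0.14362],
       [ 1.     ,  0.00049,  0.00047, -0.0013 ],
       [-0.0006 ,  0.9639 ,  0.26626, -0.0668 ],
       [ 0.     ,  0.     ,  0.     ,  1.     ]])}
[ 0.00126 -0.00623  0.08192] [ 0.00126 -0.00623  0.08192  1.     ]
```

Run:
```python
from h import *
np.set_printoptions(suppress=True,precision=5)
for i in range(4): print(camera_params("wrist")["tool_from_camera"][:,3], camera_params("top")["eye"])
```

```text
[-0.14362 -0.0013  -0.0668   1.     ] [0.23089 0.01151 1.7385 ]
[-0.14362 -0.0013  -0.0668   1.     ] [0.23089 0.01151 1.7385 ]
[-0.14362 -0.0013  -0.0668   1.     ] [0.23089 0.01151 1.7385 ]
[-0.14362 -0.0013  -0.0668   1.     ] [0.23089 0.01151 1.7385 ]
```

>>> jog_arm(
  targets=[
    [[0.04,0.04,-0.09,0,0.01,0,-1],[0.03,0.04,-0.09,0,0.01,0,-1],[0,0,0,0,0,0,-1],[0,0,0,0,0,0,-1],[0,0,0,0,0,0,-1]],
  ],
)

```text
clock: 7.02
eef_pos: [0.6056, 0.082, 0.1251]
orientation: [[-0.007, 0.907, 0.421], [0.006, 0.421, -0.907], [-1.0, -0.004, -0.008]]
force: [-0.4, 0.5, -2.8]
opening: 0.0107
```

```bash
cat >> h.py <<'E'
_cp=camera_params
def shot(n,name):
    st=bot.state(); T=_cp("wrist")["tool_from_camera"]; im=snapshot(n); cv2.imwrite(f"pics/{name}.png",im[...,::-1]); np.savez(f"pics/{name}.npz",pos=st["eef_pos"],R=st["orientation"],T=T)
    return st,im
def load(name):
    d=np.load(f"pics/{name}.npz"); r=dict(eef_pos=d["pos"],orientation=d["R"])
    if "T" in d: r["T"]=d["T"]
    return r
def cam(n, st=None):
    p=camera_params(n); K=np.array(p["intrinsics"]);D=np.array(p["distortion"])
    if n=="wrist":
        T=np.eye(4);T[:3,:3]=st["orientation"];T[:3,3]=st["eef_pos"];T=T@np.array(st.get("T",p["tool_from_camera"]))
        return K,D,T[:3,:3],T[:3,3]
    return K,D,np.array(p["rotation"]),np.array(p["eye"])
E
python3 - <<'E'
from h import *
where(); shot("wrist","w5"); print(load("w5")["T"][:,3]); crop("w5",200,0,180,220,2.7,"w5a")
E
```

```text
clk 7.02 b mm [-31.5  -0.6  13.1] tilt [ 0.77  0.47 -0.23] F [ 0.6  0.2 -2.8] M [-0.06  0.01 -0.  ] op 10.7
[-0.14363507 -0.00129337 -0.06680963  1.        ]
```

View pics/w5a.png

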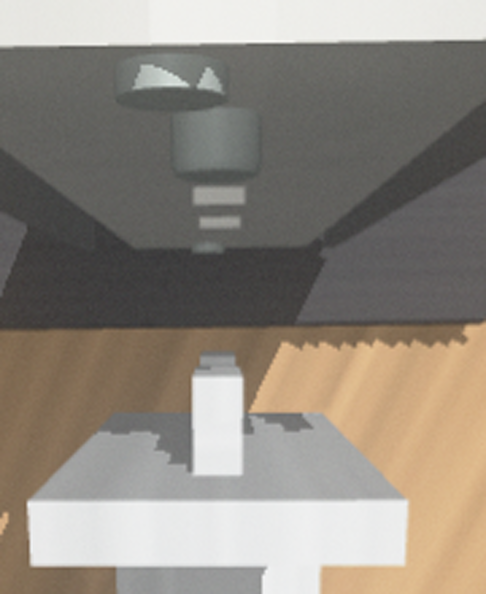

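```bash
sed -i 's/^US=.*/US=[.5698+.0007*.9011,.1564+.0007*.4337,.103,115.7]/' h.py
python3 - <<'E'
from h import *
where(); p,R=tcp_for([-.016,0,.0115]); rows(p,R,maxmm=6,g=-1)
E
```

```text
clk 7.07 b mm [-31.9   0.2  13. ] tilt [ 0.79  0.45 -0.24] F [-0.4  0.5 -2.2] M [-0.03  0.02 -0.02] op 10.9
n 3 dist 16.0 rot [-0.79 -0.45  0.24]
[0.004,0.002,-0.053,-0.006,-0.003,0.002,-1],
[0.004,0.002,-0.053,-0.006,-0.004,0.002,-1],
[0.004,0.003,-0.053,-0.006,-0.003,0.001,-1],
```

>>> jog_arm(
  targets=[
    [[0.01,0,-0.05,-0.01,0,0,-1],[0.01,0,-0.05,-0.01,0,0,-1],[0,0.01,-0.05,-0.01,-0.01,0,-1],[0,0,0,0,0,0,-1],[0,0,0,0,0,0,-1]],
  ],
)

```text
clock: 7.48
eef_pos: [0.5995, 0.0961, 0.1228]
orientation: [[-0.004, 0.896, 0.444], [-0.003, 0.444, -0.896], [-1.0, -0.005, 0.001]]
force: [0.8, -0.1, -2.7]
opening: 0.0105
```

Run:
```python
from h import *
where(); shot("wrist","w6"); crop("w6",200,0,180,220,2.7,"w6a");p,R=tcp_for([-.016,0,.0115]); rows(p,R,n=1,g=-1)
```

```text
clk 7.48 b mm [-16.2   0.7  10.3] tilt [-0.63 -0.04 -0.26] F [-0.5 -0.6 -2.7] M [ 0.   -0.01  0.05] op 10.5
n 1 dist 1.1 rot [0.65 0.01 0.25]
[-0.011,-0.001,0.002,0.014,0,0.005,-1],
```

View pics/w6a.png

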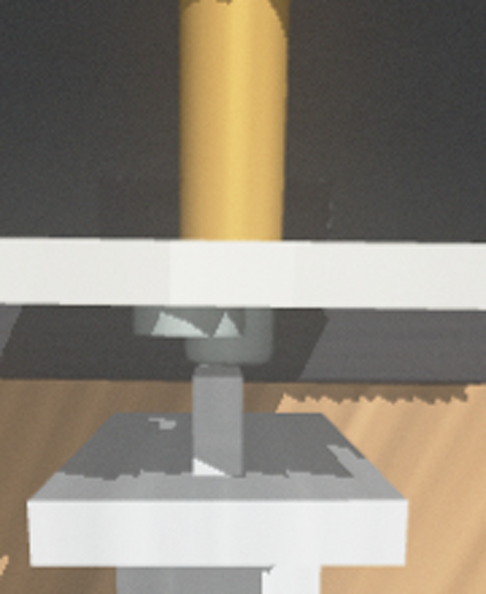

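>>> jog_arm(
  targets=[
    [[-0.01,0.005,0,0.015,0,0.005,-1],[0,0,0,0,0,0,-1],[0,0,0,0,0,0,-1]],
  ],
)

```text
clock: 7.78
eef_pos: [0.6001, 0.0968, 0.1242]
orientation: [[0.0, 0.902, 0.432], [-0.0, 0.432, -0.902], [-1.0, 0.0, 0.001]]
force: [-0.0, -0.0, -2.2]
opening: 0.0107
```

Run:
```python
from h import *
where(); shot("wrist","w7"); crop("w7",200,0,180,220,2.7,"w7a");p,R=tcp_for([-.016,0,.0115]); rows(p,R,n=1,g=-1)
```

```text
clk 7.78 b mm [-15.8  -0.8  11.6] tilt [ 0.09 -0.03  0.01] F [ 0.   0.  -2.2] M [ 0.05  0.02 -0.02] op 10.7
n 1 dist 0.8 rot [-0.09  0.03 -0.02]
[0.002,-0.008,0.001,-0.002,0.001,-0,-1],
```

View pics/w7a.png

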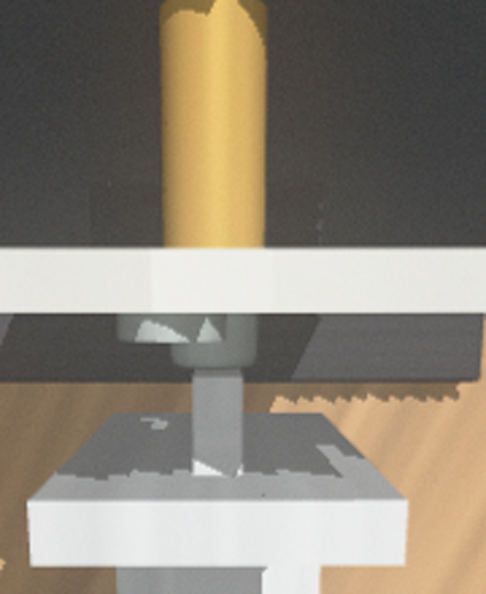

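>>> jog_arm(
  targets=[
    [[0,-0.003,-0.02,0,0,0,-1],[0,0,-0.02,0,0,0,-1],[0,0,-0.02,0,0,0,-1],[0,0,0,0,0,0,-1]],
  ],
)

```text
clock: 8.17
eef_pos: [0.5972, 0.1021, 0.1242]
orientation: [[0.001, 0.902, 0.431], [-0.0, 0.431, -0.902], [-1.0, 0.0, 0.001]]
force: [-0.2, -0.0, -2.4]
opening: 0.011
```

Run:
```python
from h import *
where()
```

```text
clk 8.17 b mm [-9.8 -0.5 11.7] tilt [ 0.15 -0.04  0.02] F [ 0.1  0.2 -2.4] M [ 0.02 -0.03 -0.02] op 11.0
```

>>> jog_arm(
  targets=[
    [[0,0,-0.015,0,0,0,-1],[0,0,-0.015,0,0,0,-1],[0,0,0,0,0,0,-1]],
  ],
)

```text
clock: 8.42
eef_pos: [0.5956, 0.1052, 0.1242]
orientation: [[0.001, 0.902, 0.432], [-0.0, 0.432, -0.902], [-1.0, 0.0, 0.001]]
force: [-0.2, 0.2, -2.4]
opening: 0.0106
```

Run:
```python
from h import *
where(); shot("wrist","w8"); crop("w8",200,0,180,220,2.7,"w8a")
```

```text
clk 8.42 b mm [-6.3 -0.5 11.7] tilt [ 0.13 -0.04  0.02] F [ 0.3  0.1 -2.4] M [ 0.   -0.01  0.01] op 10.6
```

View pics/w8a.png

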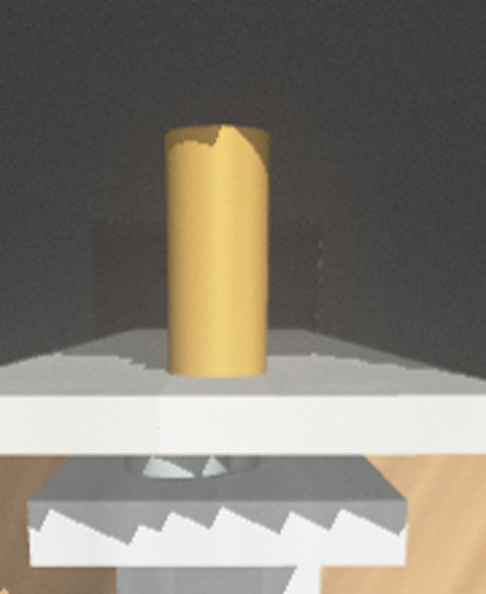

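>>> jog_arm(
  targets=[
    [[0,0,-0.015,0,0,0,-1],[0,0,-0.01,0,0,0,-1],[0,0,0,0,0,0,-1]],
  ],
)

```text
clock: 8.72
eef_pos: [0.5948, 0.1069, 0.1242]
orientation: [[0.001, 0.902, 0.431], [-0.001, 0.431, -0.902], [-1.0, 0.0, 0.002]]
force: [0.3, -0.4, -1.9]
opening: 0.011
```

Run:
```python
from h import *
where()
```

```text
clk 8.72 b mm [-4.5 -0.5 11.6] tilt [ 0.17 -0.09  0.02] F [-0.5 -0.1 -1.9] M [-0.02  0.02  0.02] op 11.0
```

>>> jog_arm(
  targets=[
    [[0,0,-0.015,0,0,0,-1],[0,0,-0.015,0,0,0,-1],[0,0,0,0,0,0,-1]],
  ],
)

```text
clock: 8.97
eef_pos: [0.5948, 0.1067, 0.1242]
orientation: [[0.003, 0.903, 0.429], [-0.005, 0.429, -0.903], [-1.0, 0.001, 0.005]]
force: [0.4, -1.1, -0.8]
opening: 0.0108
```

Run:
```python
from h import *
where();shot("wrist","w9"); crop("w9",200,0,180,220,2.7,"w9a")
```

```text
clk 8.97 b mm [-4.7 -0.5 11.5] tilt [ 0.31 -0.3   0.03] F [-1.2  0.1 -0.8] M [ 0.04  0.12 -0.04] op 10.8
```

View pics/w9a.png

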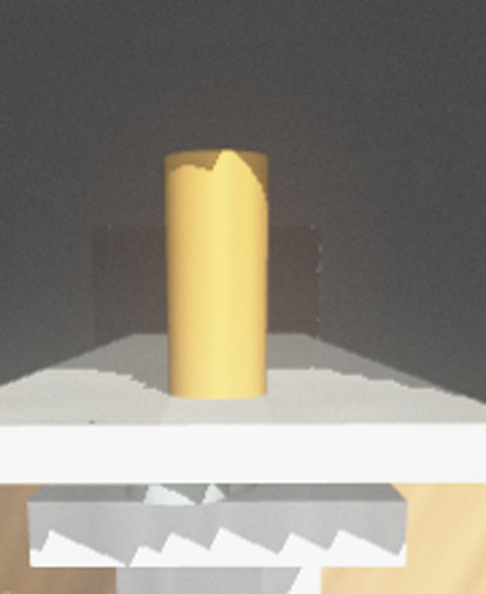

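Run:
```python
from h import *
from scipy.optimize import least_squares
D={"w6":(240.5,307),"w7":(247,313),"w8":(394,455),"w9":(424,485)}
RU,t=pose(US)
def f(v,out=False):
    Z,x=v; r=[]
    for n,(bk,fr) in D.items():
        c=cam("wrist",load(n))
        pb=proj(c,[RU@[.004+x,0,Z-US[2]]+t, RU@[x,0,Z-US[2]]+t])[:,1]
        r+=list(pb-(np.array([bk,fr])+.5)/2.7+.5)
    return np.array(r)
s=least_squares(f,[.2,0]); print(s.x,s.fun.round(1))
for n in D:
    st=load(n);c=cam("wrist",st)
    # plate front-top: tool (9.5-72, 0, -51-?)
    for tz in(-.051,-.053): print(n,proj(c,[st["eef_pos"]+st["orientation"]@[-.0625,0,tz]])[:,1], (500.5/2.7-.5))
```

```text
[ 0.20439178 -0.00031387] [-0.  -0.5  0.4 -0.5  0.6 -0.3  0.8 -0.5]
w6 [181.06270562] 184.87037037037035
w6 [172.85735674] 184.87037037037035
w7 [180.99390626] 184.87037037037035
w7 [172.78826817] 184.87037037037035
w8 [180.98982606] 184.87037037037035
w8 [172.7841418] 184.87037037037035
w9 [180.95565962] 184.87037037037035
w9 [172.74926503] 184.87037037037035
```

>>> jog_arm(
  targets=[
    [[0,0,-0.03,0,0,0,-1],[0,0,-0.04,0,0,0,-1]],
  ],
)

```text
clock: 9.18
eef_pos: [0.5927, 0.1106, 0.1242]
orientation: [[0.004, 0.905, 0.426], [-0.007, 0.426, -0.905], [-1.0, 0.001, 0.008]]
force: [4.0, -5.5, -2.3]
opening: 0.0109
```

Run:
```python
from h import *
where()
```

```text
clk 9.18 b mm [-0.2 -0.5 11.3] tilt [ 0.47 -0.44  0.03] F [-6.7 -1.2 -2.3] M [-0.03  0.98 -0.01] op 10.9
```

>>> jog_arm(
  targets=[
    [[0,0,-0.03,0,0.005,0,-1],[0,0,-0.03,0,0.005,0,-1],[0,0,-0.03,0,0,0,-1]],
  ],
)

```text
clock: 9.43
eef_pos: [0.5922, 0.111, 0.1242]
orientation: [[0.005, 0.907, 0.421], [-0.009, 0.421, -0.907], [-1.0, 0.001, 0.01]]
force: [4.9, -8.5, -1.5]
opening: 0.0109
```

Run:
```python
from h import *
where()
```

```text
clk 9.43 b mm [ 0.3 -0.6 11.2] tilt [ 0.79 -0.59  0.06] F [-9.8 -0.7 -1.5] M [0.03 1.64 0.08] op 10.9
```

>>> jog_arm(
  targets=[
    [[0.02,0,-0.02,-0.01,0,0,-1],[0.03,0,-0.02,0,0,0,-1],[0.03,0,-0.02,0,0,0,-1]],
  ],
)

```text
clock: 9.68
eef_pos: [0.5933, 0.1111, 0.1178]
orientation: [[0.011, 0.906, 0.424], [-0.015, 0.424, -0.906], [-1.0, 0.004, 0.018]]
force: [3.5, -6.6, 0.6]
opening: 0.0106
```

Run:
```python
from h import *
where()
```

```text
clk 9.68 b mm [-0.2 -1.5  4.4] tilt [ 0.63 -1.04  0.23] F [-7.5 -0.3  0.6] M [0.07 1.12 0.09] op 10.6
```

>>> jog_arm(
  targets=[
    [[0.025,-0.005,-0.015,0,0.01,0,-1],[0.025,-0.005,-0.015,0,0.01,0,-1],[0.01,0,-0.01,0,0,0,-1]],
  ],
)

```text
clock: 9.93
eef_pos: [0.5929, 0.1115, 0.1129]
orientation: [[0.008, 0.907, 0.421], [-0.003, 0.421, -0.907], [-1.0, 0.006, 0.007]]
force: [-0.2, -6.3, 5.6]
opening: 0.0109
```

Run:
```python
from h import *
where()
```

```text
clk 9.93 b mm [ 0.5 -1.4  0. ] tilt [ 0.78 -0.38  0.36] F [-5.6  2.9  5.6] M [0.62 0.73 0.23] op 10.9
```

>>> jog_arm(
  targets=[
    [[0.02,-0.005,0,0,0,-0.005,-1],[0.025,0,0,0,0,0,-1]],
  ],
)

```text
clock: 10.1
eef_pos: [0.5937, 0.1112, 0.1113]
orientation: [[0.007, 0.907, 0.421], [-0.006, 0.421, -0.907], [-1.0, 0.004, 0.009]]
force: [-2.1, -7.4, 12.7]
opening: 0.0102
```

Run:
```python
from h import *
where(); shot("wrist","w10"); crop("w10",200,0,180,220,2.7,"w10a")
```

```text
clk 10.1 b mm [-0.2 -1.9 -1.7] tilt [ 0.77 -0.5   0.23] F [-5.8  5.1 12.7] M [1.26 0.63 0.36] op 10.2
```

View pics/w10a.png

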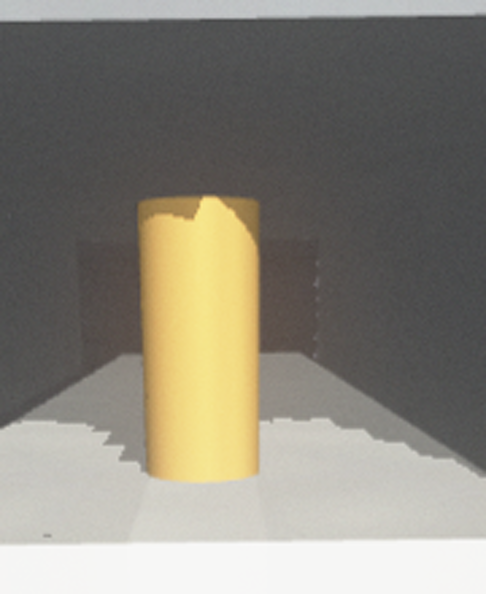

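>>> jog_arm(
  targets=[
    [[0.01,-0.015,0,-0.01,0.005,-0.005,-1],[0.02,-0.01,0,0,0,0,-1]],
  ],
)

```text
clock: 10.32
eef_pos: [0.5938, 0.1112, 0.1112]
orientation: [[0.008, 0.903, 0.429], [-0.003, 0.429, -0.903], [-1.0, 0.005, 0.006]]
force: [-1.1, -4.8, 13.0]
opening: 0.0107
```

Run:
```python
from h import *
where(); shot("wrist","w11"); shot("top","t11"); shot("side","s11"); crop("s11",190,190,100,110,5,"s11a");
a=cv2.imread("pics/w11.png");
```

```text
clk 10.32 b mm [-0.2 -1.6 -1.7] tilt [ 0.31 -0.35  0.31] F [-3.9  3.1 13. ] M [0.62 0.37 0.07] op 10.7
```

View pics/w11.png

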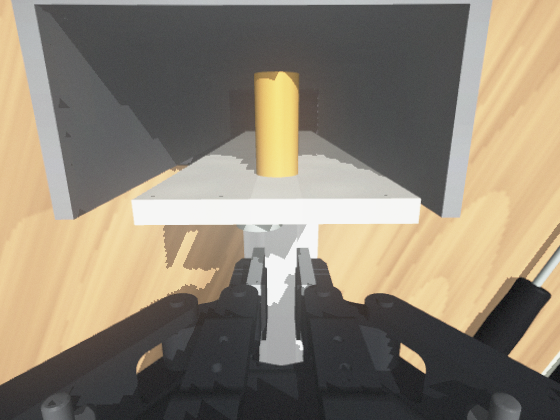

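View pics/s11a.png

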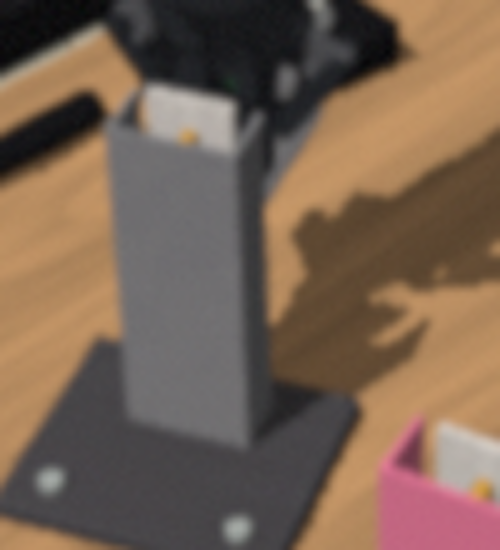

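>>> jog_arm(
  targets=[
    [[0,-0.005,0.005,0,0,0,-1],[0,0,0.005,0,0,0,-1]],
  ],
)

```text
clock: 10.63
eef_pos: [0.5938, 0.1114, 0.1121]
orientation: [[0.009, 0.903, 0.429], [-0.002, 0.429, -0.903], [-1.0, 0.007, 0.006]]
force: [1.2, -2.5, -3.3]
opening: 0.0104
```

Run:
```python
from h import *
where()
```

```text
clk 10.63 b mm [ 0.  -1.7 -0.7] tilt [ 0.29 -0.34  0.4 ] F [-2.8  0.  -3.3] M [0.01 0.6  0.02] op 10.4
```

>>> jog_arm(
  targets=[
    [[0,0,0.015,0,0,0,-1],[0,0,0.005,0,0,0,-1]],
  ],
)

```text
clock: 10.8
eef_pos: [0.5936, 0.1112, 0.1116]
orientation: [[0.007, 0.903, 0.43], [-0.001, 0.43, -0.903], [-1.0, 0.006, 0.004]]
force: [1.0, -3.5, 0.9]
opening: 0.0109
```

Run:
```python
from h import *
where()
```

```text
clk 10.8 b mm [-0.1 -1.4 -1.1] tilt [ 0.21 -0.22  0.36] F [-3.6  0.7  0.9] M [ 0.05  0.6  -0.01] op 10.9
```

>>> jog_arm(
  targets=[
    [[0.005,0,0.03,0,0,0,-1],[0.005,0,0.03,0,0,0,-1]],
  ],
)

```text
clock: 10.97
eef_pos: [0.5942, 0.1111, 0.1111]
orientation: [[0.005, 0.901, 0.434], [0.005, 0.434, -0.901], [-1.0, 0.006, -0.003]]
force: [-5.1, 4.7, 5.3]
opening: 0.0104
```

Run:
```python
from h import *
where()
```

```text
clk 10.97 b mm [-0.3 -1.7 -1.3] tilt [0.   0.16 0.37] F [6.4 2.5 5.3] M [ 0.54 -1.59  0.13] op 10.4
```

>>> jog_arm(
  targets=[
    [[0.02,-0.01,-0.015,0,0,0,-1],[0.03,0,0,0,0,0,-1]],
  ],
)

```text
clock: 11.13
eef_pos: [0.5947, 0.1113, 0.1102]
orientation: [[0.008, 0.901, 0.434], [0.003, 0.434, -0.901], [-1.0, 0.009, 0.0]]
force: [-13.1, -5.8, 33.2]
opening: 0.011
```

Run:
```python
from h import *
where()
```

```text
clk 11.13 b mm [-0.4 -2.2 -2.3] tilt [-0.   -0.02  0.49] F [ 0.5 14.3 33.2] M [ 2.9  -0.71  0.4 ] op 11.0
```

>>> jog_arm(
  targets=[
    [[-0.005,-0.005,0,0,0,-0.005,-1],[0,0,0,0,0,0,-1]],
  ],
)

```text
clock: 11.3
eef_pos: [0.5942, 0.1113, 0.1119]
orientation: [[0.005, 0.901, 0.434], [0.002, 0.434, -0.901], [-1.0, 0.005, 0.001]]
force: [1.0, -0.9, -2.5]
opening: 0.0106
```

Run:
```python
from h import *
where(); shot("wrist","w12");crop("w12",120,60,320,220,2.4,"w12a")
```

```text
clk 11.3 b mm [-0.3 -1.8 -0.6] tilt [-0.03 -0.03  0.28] F [-1.3 -0.5 -2.5] M [-0.11  0.24 -0.06] op 10.6
```

View pics/w12a.png

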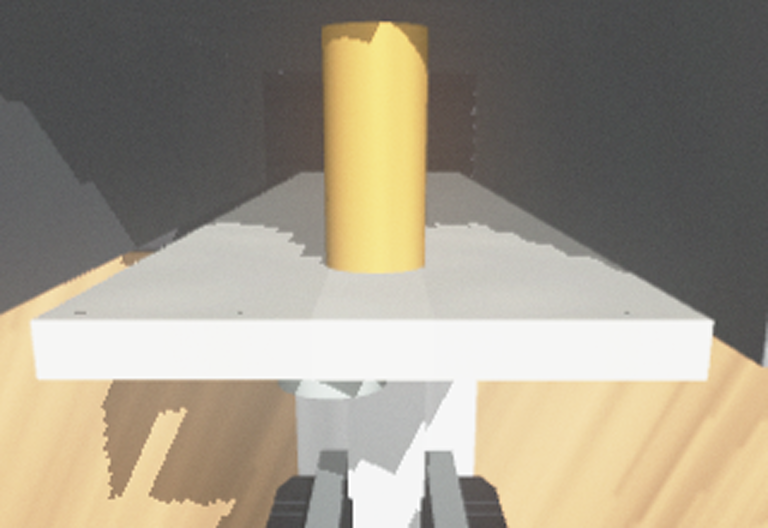

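>>> jog_arm(
  targets=[
    [[0,0,0,0,0,0,-0.2],[0,0,0,0,0,0,-0.2],[0,0,0,0,0,0,-0.2],[0,0,0,0,0,0,-0.2],[0,0,0,0,0,0,-0.2]],
  ],
)

```text
clock: 11.77
eef_pos: [0.5938, 0.1127, 0.1106]
orientation: [[0.004, 0.9, 0.435], [0.004, 0.435, -0.9], [-1.0, 0.005, -0.002]]
force: [-0.7, -0.2, -0.6]
opening: 0.034
```

Run:
```python
from h import *
where(); shot("wrist","w13");crop("w13",120,60,320,220,2.4,"w13a")
```

```text
clk 11.77 b mm [ 1.2 -1.9 -1.8] tilt [-0.08  0.11  0.29] F [ 0.1  0.7 -0.6] M [-0.    0.07  0.01] op 34.0
```

View pics/w13a.png

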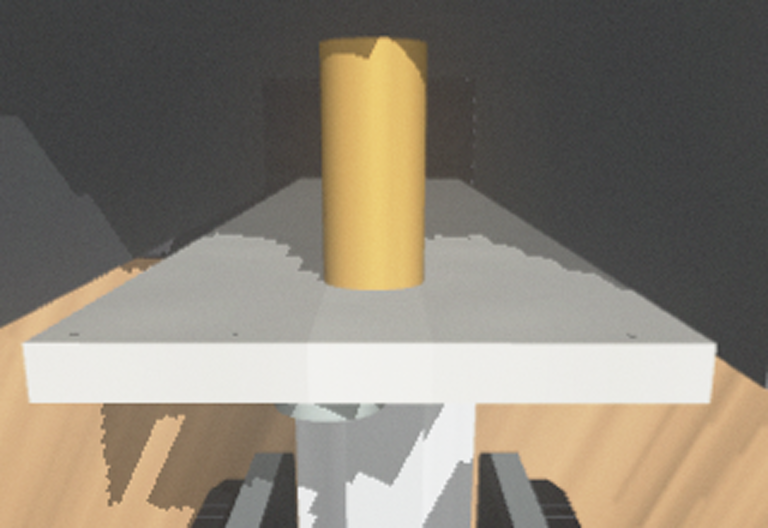

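>>> jog_arm(
  targets=[
    [[-0.1,0,0.01,0,0,0,-0.2],[-0.15,0,0.01,0,0,0,-0.2],[-0.15,0,0.02,0,0,0,-0.2],[-0.15,0,0.1,0,0,0,-0.2],[-0.1,0,0.2,0,0.06,0,-0.2],[-0.05,0,0.25,0,0.1,0,-0.2],[0,0,0.25,0,0.12,0,-0.2],[0,0,0.2,0,0.12,0,-0.2],[0,0,0.1,0,0.12,0,-0.2],[0,0,0,0,0,0,-0.2]],
  ],
)

```text
clock: 12.65
eef_pos: [0.647, 0.0123, 0.1805]
orientation: [[-0.17, 0.894, 0.414], [0.378, 0.447, -0.811], [-0.91, 0.018, -0.414]]
force: [-0.8, -1.9, -1.7]
opening: 0.0341
```

Run:
```python
from h import *
where(); shot("wrist","w14"); shot("top","t14"); crop("t14",190,170,110,100,6,"t14a"); print(bot.state()["eef_pos"])
```

```text
clk 12.65 b mm [-112.9   -5.4   90. ] tilt [-1.06 24.48  0.86] F [-1.4  1.5 -1.7] M [0.1  0.5  0.06] op 34.1
[0.64618353 0.01824075 0.18291512]
```

View pics/w14.png

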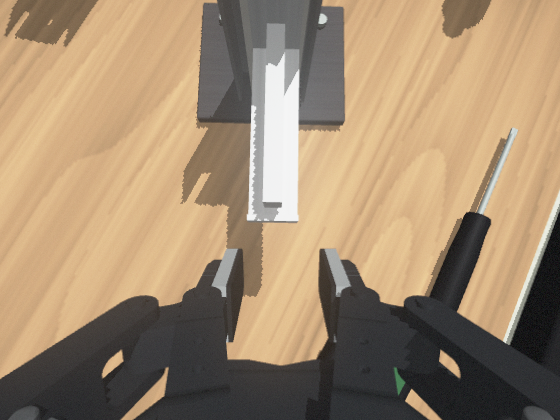

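>>> jog_arm(
  targets=[
    [[-0.15,0,0.1,0,0.12,0,-0.2],[-0.15,0,0.1,0,0.12,0,-0.2],[-0.15,0,0.1,0,0.1,0,-0.2],[0,0,0,0,0,0,-0.2],[0,0,0,0,0,0,-0.2]],
  ],
)

```text
clock: 13.17
eef_pos: [0.6652, -0.0122, 0.2145]
orientation: [[-0.287, 0.882, 0.374], [0.581, 0.471, -0.664], [-0.761, 0.027, -0.648]]
force: [1.6, 1.8, 1.0]
opening: 0.034
```

Run:
```python
from h import *
where(); shot("wrist","w15"); crop("w15",200,0,160,160,4.5,"w15a")
```

```text
clk 13.17 b mm [-148.4   -9.5  137.3] tilt [-2.82 40.41  0.63] F [ 0.9 -2.2  1. ] M [-0.03  0.62 -0.04] op 34.0
```

View pics/w15a.png

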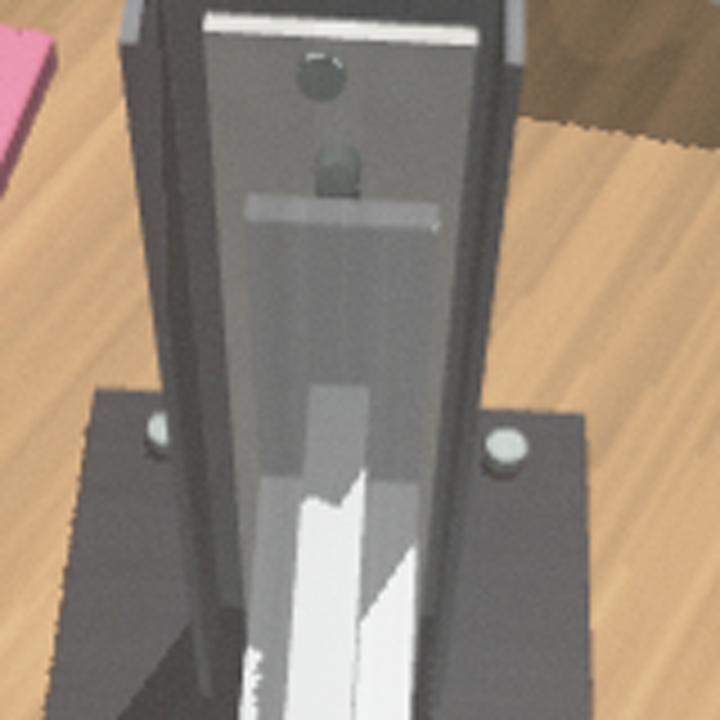

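The bracket hangs flush. The stud, at crop (338,170), stands out of the strip just above the plate's top edge (row ~205), with its shadow below. One last look from above before I hand in.

Run:
```python
from h import *
shot("top","t16")
```

```text
(no output)
```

View pics/t16.png

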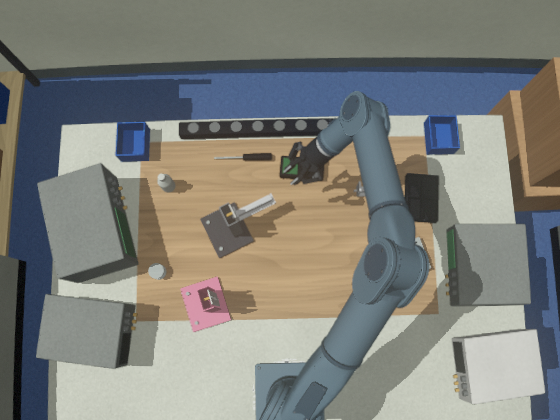

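The bracket hangs on the grey upright at (250,205). The driver, bottle, spool and tray look unmoved, and the arm is clear of everything. I can only see the meter, spare and case in part behind the arm.

Run:
```python
from station import bot
s=bot.state(); print(s["clock"],abs(s["joint_vel"]).max(),s["force"]); print(bot.sign_off())
```

```text
13.2667 0.9245760260170589 [ 0.04992793 -0.25415922 -0.26108611]
the job is handed in; nothing more can be done
None
```

I hung the long bracket on the grey upright and locked it, and handed the job in at 13.3 s. I felt the stud against the plate, pushed both claws in until the stud was flush, then pressed the bracket down about 13 mm to a hard stop and let go.

**Last checks**
- The tilted wrist picture shows the plate flush against the strip and the stud standing out just above it.
- The gripper is open, about 11 cm back from the bracket, with the tool force near zero. The top view shows nothing disturbed, though the arm partly hid the meter, spare and supply case.

**What did not go cleanly**
- **Force:** my last check press, when the bracket was already home, briefly reached about 33 N down and 14 N sideways. That is above the 25 N advised there, but below the 90 N failure limit. I eased off at once and could see no bending.
- **Height:** my estimate of the home height was about 1.7 mm too high, so I relied on the hard stop and the stud instead.
- **Camera:** the wrist camera's calibration changed slightly between poses, so I lined the bracket up with the stud in the picture rather than by absolute position.

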